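# Weigh the scrap aluminium for the buyer at the gate

## Task

The scrap buyer is at the gate: weigh all the aluminium castings on the cardboard together. First, if any steel bit has been left on either pan of the balance, clear it into the red toolbox; then put every casting in the brass goods pan and load iron weights on the other plate until the beam stands level. Leave it standing level and untouched so he can read the weights, with the unused weights on their board and the other things on the bench left alone.

Things in the scene. Friction and masses are not known exactly. Their poses are not given: they have to be found in the camera images.
- beam (a joint): Tilt of the balance beam in rad: 0 level, positive when the goods pan is down and the weight plate up, negative the other way; stops at -0.12 and +0.12. A light counter-spring makes the tilt about 0.001 rad per gram of difference (0.05 rad for 50 g) up to the stops, at 120 g. It settles in about 1 s. The load's place on a pan does not matter; each pan stays horizontal and moves 0.13 m x tilt up or down, up to 16 mm. Empty, it stands level.
- balance: Green cast-iron counter balance, fixed to the bench, 115 x 300 mm base; origin centre of its underside. Its y axis runs along the beam: round brass goods pan on its -y side, plain grey weight plate on its +y side, 130 mm either way. Between the pans two red beaks on posts 20 mm apart rise to 26 mm over the pan floors; they stand at equal height when the beam is level.
- goods_pan_mid (a point): Centre of the floor of the brass goods pan (top face), 150 mm above the bench when level, rides up and down with it. Axes parallel to the balance's. Floor is flat, 105 mm inner radius, with a rim 14 mm high.
- weight_plate_mid (a point): Centre of the top face of the flat, rimless weight plate, 82 mm radius, 150 mm above the bench when level, rides up and down with it. Axes parallel to the balance's.
- weight_board: Dark wooden board where the weights live, 72 mm (x) x 350 mm (y) x 12 mm high, fixed; origin centre of its underside. The five weights start in a row along its y axis, 70 mm apart, in any order.
- w500_mid (a point): 500 g hexagonal iron weight, a prism 44 mm across flats and 41 mm high, with a round brass plug in its top. The point lies at its centre, half-way up. Its z axis runs up the prism; its own x axis is normal to a pair of flats (others at 60 degree steps). Starts upright on the weight board, x axis within 0.22 rad of the board's long side.
- w200a_mid (a point): 200 g hexagonal iron weight, a prism 34 mm across flats and 28 mm high, with a round brass plug in its top. The point lies at its centre, half-way up. Its z axis runs up the prism; its own x axis is normal to a pair of flats (others at 60 degree steps). Starts upright on the weight board, x axis within 0.22 rad of the board's long side. One of two alike.
- w200b_mid (a point): 200 g hexagonal iron weight, a prism 34 mm across flats and 28 mm high, with a round brass plug in its top. The point lies at its centre, half-way up. Its z axis runs up the prism; its own x axis is normal to a pair of flats (others at 60 degree steps). Starts upright on the weight board, x axis within 0.22 rad of the board's long side. One of two alike.
- w100_mid (a point): 100 g hexagonal iron weight, a prism 27 mm across flats and 22 mm high, with a round brass plug in its top. The point lies at its centre, half-way up. Its z axis runs up the prism; its own x axis is normal to a pair of flats (others at 60 degree steps). Starts upright on the weight board, x axis within 0.22 rad of the board's long side.
- w50_mid (a point): 50 g hexagonal iron weight, a prism 22 mm across flats and 17 mm high, with a round brass plug in its top. The point lies at its centre, half-way up. Its z axis runs up the prism; its own x axis is normal to a pair of flats (others at 60 degree steps). Starts upright on the weight board, x axis within 0.22 rad of the board's long side.
- footrest_mid (a point): Aluminium rear footrest (scrap casting): ribbed bar 82 x 30 x 20 mm with a tongue 14 mm wide at its -x end, 110 mm long in all along its x axis. Point at the middle of its length and width, half-way up; grasp it across y (30 mm). Unknown weight, like all the castings, between 80 and 320 g. May be absent.
- clamp_mid (a point): Aluminium handlebar clamp (scrap casting): 62 mm (x) x 34 mm (y) x 31 mm high, a block 16 mm high with two bosses on top. Point at its centre; grasp it across y. May be absent.
- caliper_mid (a point): Aluminium brake caliper body (scrap casting): block 60 x 44 x 34 mm centred 6 mm towards -x, with a lug 30 mm wide at the +x end, about 97 mm long in all along x. Point at the middle of the lengthwise axis, 17 mm above its underside; grasp it across y (44 mm). May be absent.
- lever_mid (a point): Aluminium brake lever (scrap casting): bar 18 x 16 mm, 126 mm long along x, with a 28 mm wide eye at the -x end and a 22 mm round end at +x. Point at its middle, half-way up; grasp it across y (18 mm). May be absent.
- card: Cardboard sheet 290 x 250 x 3 mm fixed on the bench, on which the scrap castings lie flat; origin centre of its underside.
- axle_nut_mid (a point): Dark steel hexagonal axle nut, 24 mm across flats, 12 mm high, with a dark bore, about 30 g. Point at its centre; its own x axis is normal to a pair of flats. If present, it starts lying flat in the goods pan or on the weight plate. May be absent.
- adjuster_mid (a point): Dark steel chain-adjuster block, 32 mm (x) x 14 mm (y) x 10 mm high, about 30 g. Point at its centre; grasp it across y. If present, it starts lying flat in the goods pan or on the weight plate. May be absent.
- toolbox_in (a point): Centre of the inner floor of the red plastic toolbox (fixed, 5 mm over the bench). Inside 272 mm (x) x 157 mm (y), walls 75 mm above the bench; its lid is thrown back on the +y side, sloping up to about 175 mm above the bench.
- mirror: Black plastic side mirror, lying; bystander, leave alone.
- side_stand: Dark steel side stand, 200 mm long, lying near the bench's right edge; bystander, leave alone.
- oil_bottle: Blue oil bottle, 190 mm high; bystander, leave alone.
- nut_jar: Clear jar with orange cap; bystander, leave alone. May be absent.
- spanner: Spanner lying behind the balance; bystander, leave alone. May be absent.
- screwdriver: Screwdriver lying near the robot; bystander, leave alone.
Things that resemble listed ones, but are neither listed nor needed, are in the scene too. Leave any pink look-alike of the part that bears caliper_mid alone.

How it is judged:
On the way, in this order (a step that is already met when the one before it is completed fails the run):
1. any steel left on the balance is in the red toolbox (x of axle_nut_mid in the frame of toolbox_in between -0.135 and 0.135 m and y of axle_nut_mid in the frame of toolbox_in between -0.078 and 0.078 m and z of axle_nut_mid in the frame of toolbox_in between -0.005 and 0.065 m and x of adjuster_mid in the frame of toolbox_in between -0.135 and 0.135 m and y of adjuster_mid in the frame of toolbox_in between -0.078 and 0.078 m and z of adjuster_mid in the frame of toolbox_in between -0.005 and 0.065 m), for 0.2 s.
2. every aluminium casting rests in the goods pan (horizontal distance between each of footrest_mid, clamp_mid, caliper_mid, lever_mid and goods_pan_mid below 0.1 m and z of footrest_mid in the frame of goods_pan_mid between 0 and 0.075 m and z of clamp_mid in the frame of goods_pan_mid between 0 and 0.075 m and z of caliper_mid in the frame of goods_pan_mid between 0 and 0.075 m and z of lever_mid in the frame of goods_pan_mid between 0 and 0.075 m), for 0.2 s.
At the end, for the whole second after the job is handed in: Every casting lies in the goods pan (its centre within 100 mm of the pan's centre, 0 to 75 mm over its floor), any steel lies in the toolbox, each weight is on the weight plate (within 82 mm of its centre) or on the weight board, nothing moves, and the beam is level within 0.02 rad (20 g) (all of step 1 and all of step 2 and ((horizontal distance between w500_mid and weight_plate_mid below 0.082 m and z of w500_mid in the frame of weight_plate_mid between 0 and 0.09 m) or (x of w500_mid in the frame of weight_board between -0.036 and 0.036 m and y of w500_mid in the frame of weight_board between -0.175 and 0.175 m and z of w500_mid in the frame of weight_board between 0.012 and 0.06 m)) and ((horizontal distance between w200a_mid and weight_plate_mid below 0.082 m and z of w200a_mid in the frame of weight_plate_mid between 0 and 0.09 m) or (x of w200a_mid in the frame of weight_board between -0.036 and 0.036 m and y of w200a_mid in the frame of weight_board between -0.175 and 0.175 m and z of w200a_mid in the frame of weight_board between 0.012 and 0.06 m)) and ((horizontal distance between w200b_mid and weight_plate_mid below 0.082 m and z of w200b_mid in the frame of weight_plate_mid between 0 and 0.09 m) or (x of w200b_mid in the frame of weight_board between -0.036 and 0.036 m and y of w200b_mid in the frame of weight_board between -0.175 and 0.175 m and z of w200b_mid in the frame of weight_board between 0.012 and 0.06 m)) and ((horizontal distance between w100_mid and weight_plate_mid below 0.082 m and z of w100_mid in the frame of weight_plate_mid between 0 and 0.09 m) or (x of w100_mid in the frame of weight_board between -0.036 and 0.036 m and y of w100_mid in the frame of weight_board between -0.175 and 0.175 m and z of w100_mid in the frame of weight_board between 0.012 and 0.06 m)) and ((horizontal distance between w50_mid and weight_plate_mid below 0.082 m and z of w50_mid in the frame of weight_plate_mid between 0 and 0.09 m) or (x of w50_mid in the frame of weight_board between -0.036 and 0.036 m and y of w50_mid in the frame of weight_board between -0.175 and 0.175 m and z of w50_mid in the frame of weight_board between 0.012 and 0.06 m)) and value of joint beam between -0.02 and 0.02 rad and velocity of joint beam between -0.03 and 0.03 rad/s and linear speed of each of footrest, clamp, caliper, lever, axle_nut, adjuster, w500, w200a, w200b, w100, w50 below 0.02 m/s); the robot touches nothing.
It fails at once if a bystander on the bench is moved more than 40 mm (distance of any of mirror, side_stand, oil_bottle, nut_jar, spanner, screwdriver from where it was at the start of the episode above 0.04 m).
Of footrest, clamp, caliper, lever only 2 to 3 are there at a start; the rules pass over those that are not, and their reading is None.
Of axle_nut, adjuster, spanner, nut_jar only 1 to 2 are there at a start; the rules pass over those that are not, and their reading is None.
At some moment in a run one of footrest, clamp, caliper, lever may be knocked a few centimetres aside while the robot is not near it.
Once in a run the grip may slacken for a moment while it holds something.
It also fails if it takes over 210 s, if anything falls off the work surface, if the arm or the gripper's body presses on something with over 40 N, if the wrist force passes 120 N, or if a joint passes its speed limit or range.

## Robot

A 7-joint arm with a two-finger parallel gripper is mounted at the origin on the work surface. World frame = base frame: x ahead of the robot, y to its left, z up, the work surface at z = 0. Lengths are in m, angles in rad, forces in N, time in s.
With the tool pointing down it reaches from about 0.425 to 1.025 m from the base axis. Payload 9.4 kg.
Tool frame: the origin (TCP) lies on the centre line of the jaws, within the pads' length; the fingertips stand 19 mm ahead of it and the grasp point (between the pads) is the TCP (arm.nose_length is the distance from the TCP to the fingertips, in m); x points along the fingers, y is the direction in which the jaws open and shut, and the axes are right-handed (so a half turn about x gives the same grasp; the last joint's range is limited). The gripper opens to 93 mm and grips with 3 to 60 N. Pads are 15 mm wide; open, the fingers measure 128 mm over their backs; the gripper's body (75 mm by 188 mm) begins 65 mm behind the grasp point.
Start: joints at [1.169, 0.599, -0.003, 1.599, 0.002, 0.943, -0.08], TCP at [0.231, -0.687, 0.238] pointing down, gripper open.
Joint ranges: [-2.57, 2.57], [-0.35, 1.97], [-1.29, 1.29], [0.11, 2.56], [-1.05, 4.19], [0.11, 1.86], [-2.63, 2.63]. Speed limits (rad/s): [2.22, 2.22, 3.01, 3.01, 3.14, 3.14, 3.14].

## Interface

Orientations are given as a unit quaternion [w, x, y, z].
In Python, from cell import status, eyes, hand_in, arm gives the robot as it stands.
- The arm moves only by the tool step_arm, never from a script. Its argument "motion" is a list of rows, each an object of numbers: "dx", "dy", "dz": the shift along the tool's x, y, z in cm; "rx", "ry", "rz": the turn, a rotation vector about the tool's x, y, z in degrees. In form: [{"dx": .., "dy": .., "dz": .., "rx": .., "ry": .., "rz": ..}, ...]. A call has 1 to 8 rows; each row is the pose to reach, as a shift and turn from the pose measured when the call began, along the tool's axes at that moment; what a row does not reach only later rows make up. A row lasts 1/12 s, in which the tool goes at most 41.7 mm and 7.16 degrees, less where a joint would pass 70% of its speed; a pose out of reach is approached as far as the arm can. A call with a gripper value outside its range is refused whole. "gripper" is the finger opening in cm, from 0 to 9.3, set as the call begins (left out, the last holds). The fingers move at their own pace and stop on an object; "newtons" is the grip in N (left out, the last holds). Time passes only in rows, so rows that repeat a pose let the fingers close. It gives the time, the measured TCP pose, the force and the opening at its end, in the units of the state.
- status.observe(): the state, without advancing time (a new reading comes with each control period).
- eyes.grab_frame(name): name is "scene" or "top" or "wrist"; returns (picture, depth): 384x512x3 uint8, red, green, blue; 384x512 float32, m along the optical axis (not along the pixel's ray), 0 where there is no reading.
- eyes.camera_info(name): a dict with "mtx" (3x3 intrinsics, pixels), "D" ([k1, k2, p1, p2, k3] as OpenCV has them; the pictures are not rectified), "T" (4x4, takes a point from camera to world coordinates); the wrist camera has in their place "tool_from_camera" (4x4, takes a point from camera to tool coordinates, whose origin is the TCP and whose axes are the tool frame's). Camera axes: x right, y down, z forward; pixel columns grow to the right and rows downward; lengths in m; the calibration is good to about 2 mm. A picture is of the moment at which its call begins: read the wrist's pose just before it. camera_info takes no time and is no camera call.
- hand_in(): hands the job in, once; it reports no verdict.
The state is a dict: "t": time; "joints": joint angles; "qvel": joint speeds; "tau": joint torques, N m; "position": TCP position; "tcp_rot": TCP orientation; "wrist_force": force on the tool from outside, world axes, zero at the start; "ft_torque": the same for the moment, N m; "gripper_width": opening from 0.0 (shut) to 1.0 (fully open).
Only numpy, scipy, OpenCV 4.12 (cv2) and the standard library are available. Lean on these libraries where they do the work, as an engineer would, in place of code of your own. Each camera call takes 0.05 s, during which the arm holds its last target.

## Working session

There is one attempt and no reset: what is moved stays moved. The work goes in short steps, Python scripts to look and compute and a tool call to move; the robot and the scene stay as the last step left them, time stands still between calls to the robot, and variables do not carry over. Pictures are saved under pics/ and viewed, and the job is handed in when it is done.

Besides the shell and the picture viewer there is one more tool, called after "Emit:" as name(argument=value, ...), one argument or row to a line, values as JSON. step_arm: Moves the arm, as the interface text tells. Its arguments: {"type":"object","properties":{"motion":{"type":"array","items":{"type":"object","properties":{"dx":{"type":"number"},"dy":{"type":"number"},"dz":{"type":"number"},"rx":{"type":"number"},"ry":{"type":"number"},"rz":{"type":"number"}}}},"gripper":{"type":"number"},"newtons":{"type":"number"}},"required":["motion"]}

```bash
ls; mkdir -p pics; python3 - <<'E'
from cell import status, eyes, hand_in, arm
import cv2,numpy as np
print(status.observe()); print([a for a in dir(arm) if a[0]!='_'])
for n in ["scene","top","wrist"]:
    i=eyes.camera_info(n); print(n,{k:np.round(v,4).tolist() for k,v in i.items()})
    p,d=eyes.grab_frame(n); cv2.imwrite(f"pics/{n}0.png",p[...,::-1]); np.savez(f"{n}0.npz",p=p,d=d)
E
```

```text
pics
{'t': 0.0, 'joints': array([ 1.16926387,  0.60012889, -0.00256103,  1.60012933,  0.001815  ,
        0.9429149 , -0.07983405]), 'qvel': array([-0.00084715, -0.00018317, -0.00015953,  0.00154508, -0.00029735,
        0.00059152,  0.00043616]), 'tau': array([-3.89238530e-04, -7.65089107e+01,  1.49737302e+00, -2.52354705e+01,
       -5.23782999e-02,  1.69115426e-02,  1.81092942e-04]), 'position': array([ 0.2312262 , -0.6866458 ,  0.23675717]), 'tcp_rot': array([-0.11381815, -0.6976569 , -0.11489797,  0.69793892]), 'wrist_force': array([-0.09026013, -0.27301907, -0.4077305 ]), 'ft_torque': array([ 0.03471557,  0.01139517, -0.00661875]), 'gripper_width': 0.9990704564223002}
['IKError', 'nose_length']
scene {'mtx': [[408.1456, 0.0, 251.5436], [0.0, 408.1456, 194.6887], [0.0, 0.0, 1.0]], 'D': [-0.107, 0.0, 0.0, 0.0, 0.0], 'T': [[0.8057, 0.4356, -0.4014, 1.0757], [0.5923, -0.587, 0.5519, -0.888], [0.0048, -0.6824, -0.731, 1.106], [0.0, 0.0, 0.0, 1.0]]}
top {'mtx': [[456.8498, 0.0, 253.0661], [0.0, 456.8498, 190.821], [0.0, 0.0, 1.0]], 'D': [-0.1475, 0.0, 0.0, 0.0, 0.0], 'T': [[0.0245, -0.9979, 0.0594, 0.4478], [-0.9996, -0.0253, -0.012, -0.1351], [0.0135, -0.0591, -0.9982, 1.6478], [0.0, 0.0, 0.0, 1.0]]}
wrist {'mtx': [[328.7132, 0.0, 259.9433], [0.0, 328.7132, 184.8676], [0.0, 0.0, 1.0]], 'D': [-0.0798, 0.0, 0.0, 0.0, 0.0], 'tool_from_camera': [[0.0007, -0.2727, 0.9621, -0.1466], [1.0, -0.0002, -0.0008, 0.0008], [0.0004, 0.9621, 0.2727, -0.076], [0.0, 0.0, 0.0, 1.0]]}
```

View pics/top0.png

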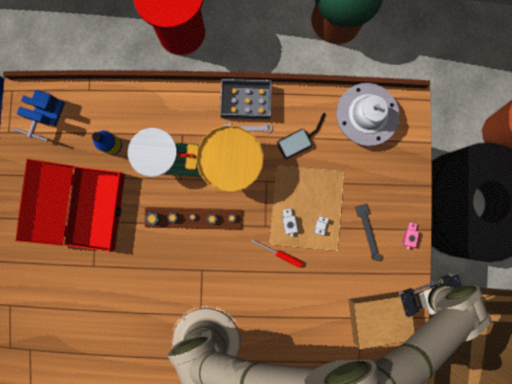

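View pics/scene0.png

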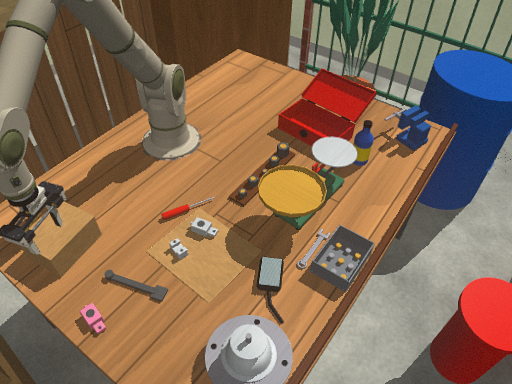

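View pics/wrist0.png

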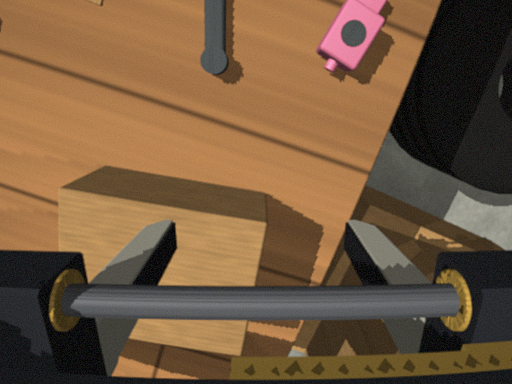

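```bash
cat > h.py <<'E'
import cv2,numpy as np
from cell import status, eyes
from scipy.spatial.transform import Rotation as R
def rot(q): return R.from_quat([q[1],q[2],q[3],q[0]]).as_matrix()
def tcp():
    s=status.observe(); T=np.eye(4); T[:3,:3]=rot(s['tcp_rot']); T[:3,3]=s['position']; return T
def camT(n,T=None):
    i=eyes.camera_info(n)
    return i['T'] if n!='wrist' else T@i['tool_from_camera']
def cast(n,px,z,T=None):
    i=eyes.camera_info(n); px=np.atleast_2d(np.float64(px))
    u=cv2.undistortPoints(px.reshape(-1,1,2),np.array(i['mtx']),np.array(i['D'])).reshape(-1,2)
    C=camT(n,T); d=np.c_[u,np.ones(len(u))]@C[:3,:3].T; o=C[:3,3]
    return o+d*((z-o[2])/d[:,2])[:,None]
def cloud(n,depth,T=None):
    i=eyes.camera_info(n); h,w=depth.shape
    g=np.stack(np.meshgrid(np.arange(w),np.arange(h)),-1).reshape(-1,1,2).astype(float)
    u=cv2.undistortPoints(g,np.array(i['mtx']),np.array(i['D'])).reshape(-1,2)
    P=np.c_[u,np.ones(len(u))]*depth.reshape(-1,1); C=camT(n,T)
    return (P@C[:3,:3].T+C[:3,3]).reshape(h,w,3)
def proj(n,P,T=None):
    i=eyes.camera_info(n); C=np.linalg.inv(camT(n,T))
    return cv2.projectPoints(np.float64(P).reshape(-1,1,3),cv2.Rodrigues(C[:3,:3])[0],C[:3,3],np.array(i['mtx']),np.array(i['D']))[0].reshape(-1,2)
def crop(p,x0,y0,x1,y1,s,f):
    cv2.imwrite(f,cv2.resize(p[y0:y1,x0:x1,::-1],None,fx=s,fy=s,interpolation=cv2.INTER_CUBIC))
E
python3 - <<'E'
from h import *
for n,b in (('top',(90,100,350,260)),('scene',(140,110,390,310))):
    z=np.load(f'{n}0.npz'); p=z['p']; crop(p,*b,3,f'pics/{n}0c.png')
z=np.load('top0.npz'); c=cloud('top',z['d'])
for k,px in dict(pan=(230,158),plate=(152,152),caliper=(290,222),clamp=(322,226),card=(280,180),w0=(152,218),w4=(232,219),toolbox=(95,210),box=(380,320),spanner=(262,128)).items():
    print(k,np.round(c[px[1],px[0]],3))
E
```

```text
pan [ 0.644 -0.074  0.148]
plate [0.658 0.186 0.149]
caliper [ 0.437 -0.287  0.038]
clamp [ 0.425 -0.403  0.027]
card [ 0.587 -0.251  0.006]
w0 [0.438 0.197 0.054]
w4 [ 0.448 -0.135  1.648]
toolbox [0.461 0.419 0.007]
box [ 0.107 -0.601  0.099]
spanner [ 0.775 -0.182  0.009]
```

View pics/top0c.png

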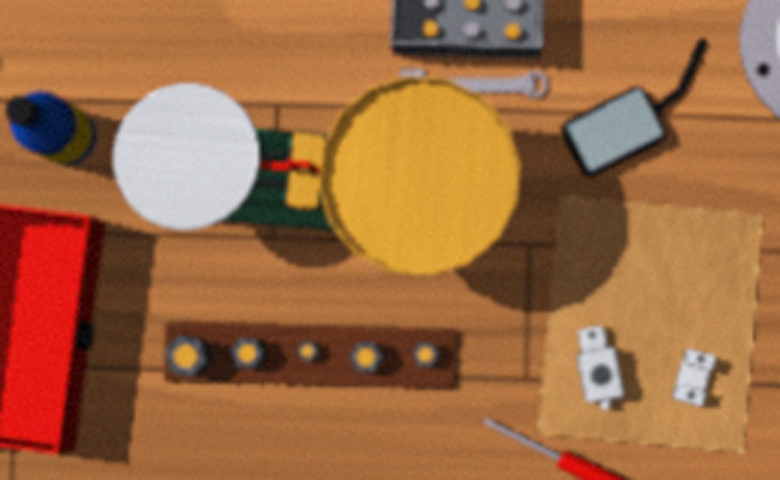

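View pics/scene0c.png

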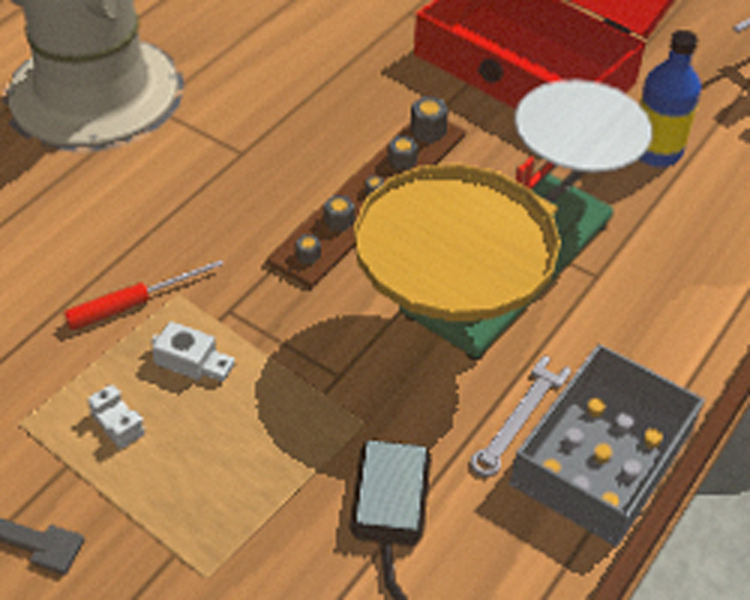

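```bash
cat >> h.py <<'E'
def plan(p,jaw,down=(0,0,-1)):
    """target TCP world p; jaw: world xy angle of tool y axis (mod pi chosen nearest)"""
    T=tcp(); x=np.array(down,float)
    best=None
    for k in (0,np.pi):
        y=np.array([np.cos(jaw+k),np.sin(jaw+k),0]); Rt=np.c_[x,y,np.cross(x,y)]
        rv=R.from_matrix(T[:3,:3].T@Rt).as_rotvec()
        if best is None or np.linalg.norm(rv)<np.linalg.norm(best): best=rv
    d=T[:3,:3].T@(np.array(p)-T[:3,3])*100; r=np.degrees(best)
    st=status.observe()
    print('d cm',np.round(d,2),'r deg',np.round(r,1),'rows',max(np.linalg.norm(d)/4.17,np.linalg.norm(r)/7.16).round(1),'q7',st['joints'][6].round(2),'t',round(st['t'],2))
def seg(c,m,lo,hi):
    m=m&(c[...,2]>lo)&(c[...,2]<hi); return m
E
python3 - <<'E'
from h import *
print(np.round(tcp(),3))
for n in('top','scene'):
    z=np.load(f'{n}0.npz'); p=z['p'].astype(int); c=cloud(n,z['d'])
    w=(p.min(-1)>120)&(p.max(-1)-p.min(-1)<40)
    for nm,(x0,x1,y0,y1) in dict(cal=(.36,.52,-.345,-.22),cl=(.36,.5,-.47,-.35)).items():
        m=w&(c[...,0]>x0)&(c[...,0]<x1)&(c[...,1]>y0)&(c[...,1]<y1)&(c[...,2]>.01)&(c[...,2]<.06)
        P=c[m]; r=cv2.minAreaRect(P[:,:2].astype(np.float32)*1000); print(n,nm,m.sum(),P.mean(0).round(4),np.round(r[0]),np.round(r[1]),round(r[2],1), np.percentile(P[:,2],[5,50,95]).round(3))
    # pan, plate
    for nm,(x0,x1,y0,y1) in dict(pan=(.53,.78,-.2,.05),plate=(.55,.76,.08,.3)).items():
        m=(c[...,0]>x0)&(c[...,0]<x1)&(c[...,1]>y0)&(c[...,1]<y1)&(c[...,2]>.135)&(c[...,2]<.18)
        P=c[m]; q=cv2.minEnclosingCircle(P[:,:2].astype(np.float32)*1000); print(n,nm,m.sum(),P.mean(0).round(4),np.round(q[0]),round(q[1]),np.median(P[:,2]).round(4))
    b=(p[...,0]-p[...,2]>80)&(p[...,1]-p[...,2]>40)&(c[...,0]>.38)&(c[...,0]<.5)&(c[...,1]>-.13)&(c[...,1]<.25)&(c[...,2]>.02)&(c[...,2]<.08)
    k,l,s,ce=cv2.connectedComponentsWithStats(b.astype(np.uint8))
    for j in range(1,k):
        if s[j,4]>6: P=c[l==j]; print(n,'plug',ce[j].round(),s[j,4],P.mean(0).round(4))
E
```

```text
[[-0.001  0.319 -0.948  0.231]
 [ 0.001 -0.948 -0.319 -0.687]
 [-1.    -0.001  0.     0.237]
 [ 0.     0.     0.     1.   ]]
top cal 238 [ 0.4379 -0.2845  0.0313] [ 437. -285.] [95. 41.] 12.6 [0.018 0.034 0.041]
top cl 168 [ 0.4276 -0.3982  0.0268] [ 427. -400.] [38. 62.] 73.4 [0.014 0.029 0.038]
top pan 3462 [ 0.6435 -0.0725  0.1505] [645. -67.] 116 0.1499
top plate 1832 [0.6588 0.1873 0.1494] [658. 175.] 95 0.1494
top plug [151. 218.] 45 [0.4374 0.1997 0.0532]
top plug [172. 217.] 25 [0.4423 0.129  0.041 ]
top plug [192. 216.] 12 [0.4475 0.0595 0.0293]
top plug [211. 218.] 31 [ 0.4425 -0.0108  0.0408]
top plug [231. 218.] 17 [ 0.4473 -0.0801  0.0348]
scene cal 212 [ 0.4433 -0.2879  0.0317] [ 438. -287.] [96. 46.] 13.2 [0.018 0.036 0.04 ]
scene cl 130 [ 0.4283 -0.4034  0.0284] [ 429. -403.] [32. 60.] 75.5 [0.016 0.032 0.037]
scene pan 2834 [ 0.6438 -0.0719  0.1519] [645. -68.] 117 0.1506
scene plate 1045 [0.6616 0.1805 0.15  ] [660. 176.] 90 0.15
scene plug [283. 146.] 22 [0.4384 0.1975 0.053 ]
scene plug [274. 158.] 15 [0.4453 0.1271 0.0415]
scene plug [253. 178.] 15 [ 0.4435 -0.0123  0.0414]
scene plug [242. 190.] 11 [ 0.4477 -0.0807  0.0337]
```

```bash
python3 - <<'E'
from h import *
plan((.438,-.286,.13),np.radians(103))
E
```

```text
d cm [ 10.73 -31.37 -32.39] r deg [5.6 0.  0.1] rows 11.1 q7 -0.08 t 0.15
```

Emit:
step_arm(
  motion=[
    {"dx": 2, "dy": -3, "dz": -3, "rx": 2},
    {"dx": 3, "dy": -6, "dz": -6, "rx": 5.6},
    {"dx": 4, "dy": -9, "dz": -9, "rx": 5.6},
    {"dx": 5, "dy": -11.5, "dz": -11.5, "rx": 5.6},
    {"dx": 6, "dy": -14, "dz": -14, "rx": 5.6},
    {"dx": 7, "dy": -17, "dz": -17, "rx": 5.6},
    {"dx": 8, "dy": -19.5, "dz": -19.5, "rx": 5.6},
    {"dx": 9, "dy": -22, "dz": -22, "rx": 5.6},
  ],
  gripper=7,
)

```text
$.motion[0]: bad value
```

```bash
python3 - <<'E'
from h import *
plan((.438,-.286,.13),np.radians(103))
E
```

```text
d cm [ 10.73 -31.37 -32.39] r deg [5.6 0.  0.1] rows 11.1 q7 -0.08 t 0.15
```

Emit:
step_arm(
  motion=[
    {"dx": 9, "dy": -22, "dz": -22, "rx": 5.6, "ry": 0, "rz": 0},
    {"dx": 9, "dy": -22, "dz": -22, "rx": 5.6, "ry": 0, "rz": 0},
    {"dx": 9, "dy": -22, "dz": -22, "rx": 5.6, "ry": 0, "rz": 0},
    {"dx": 9, "dy": -22, "dz": -22, "rx": 5.6, "ry": 0, "rz": 0},
    {"dx": 9, "dy": -22, "dz": -22, "rx": 5.6, "ry": 0, "rz": 0},
    {"dx": 9, "dy": -22, "dz": -22, "rx": 5.6, "ry": 0, "rz": 0},
    {"dx": 9, "dy": -22, "dz": -22, "rx": 5.6, "ry": 0, "rz": 0},
    {"dx": 9, "dy": -22, "dz": -22, "rx": 5.6, "ry": 0, "rz": 0},
  ],
  gripper=7,
)

```text
t: 0.82
position: [0.3704, -0.4048, 0.1464]
tcp_rot: [-0.08, -0.702, -0.082, 0.703]
wrist_force: [1.1, -0.6, 0.7]
gripper_width: 0.751
```

```bash
python3 - <<'E'
from h import *
plan((.438,-.286,.13),np.radians(103))
E
```

```text
d cm [  1.67 -10.03  -9.28] r deg [0.1 0.  0.1] rows 3.3 q7 -0.59 t 0.82
```

Emit:
step_arm(
  motion=[
    {"dx": 1.7, "dy": -10, "dz": -9.3, "rx": 0, "ry": 0, "rz": 0},
    {"dx": 1.7, "dy": -10, "dz": -9.3, "rx": 0, "ry": 0, "rz": 0},
    {"dx": 1.7, "dy": -10, "dz": -9.3, "rx": 0, "ry": 0, "rz": 0},
    {"dx": 1.7, "dy": -10, "dz": -9.3, "rx": 0, "ry": 0, "rz": 0},
    {"dx": 1.7, "dy": -10, "dz": -9.3, "rx": 0, "ry": 0, "rz": 0},
    {"dx": 1.7, "dy": -10, "dz": -9.3, "rx": 0, "ry": 0, "rz": 0},
  ],
)

```text
t: 1.32
position: [0.4387, -0.2855, 0.1295]
tcp_rot: [-0.081, -0.702, -0.082, 0.703]
wrist_force: [-0.6, 0.1, 1.1]
gripper_width: 0.749
```

```bash
cat >> h.py <<'E'
def wrist(f):
    T=tcp(); p,d=eyes.grab_frame('wrist'); cv2.imwrite(f'pics/{f}.png',p[...,::-1]); return T,p,d,cloud('wrist',d,T)
E
python3 - <<'E'
from h import *
T,p,d,c=wrist('w1'); np.savez('w1.npz',T=T,p=p,d=d)
print(np.round(proj('wrist',[[.438,-.286,.037]],T)))
m=(c[...,2]>.012)&(c[...,2]<.05)&(abs(c[...,0]-.438)<.08)&(abs(c[...,1]+.286)<.06)
P=c[m]; print(P.mean(0), cv2.minAreaRect(P[:,:2].astype(np.float32)*1000))
plan((.438,-.286,.025),np.radians(103))
E
```

```text
[[260. 196.]]
[ 0.44049358 -0.28607977  0.03186187] ((436.56439208984375, -287.2327880859375), (97.41022491455078, 44.00221633911133), 11.963788032531738)
d cm [10.47 -0.04 -0.02] r deg [0.1 0.  0.1] rows 2.5 q7 -0.82 t 1.37
```

View pics/w1.png

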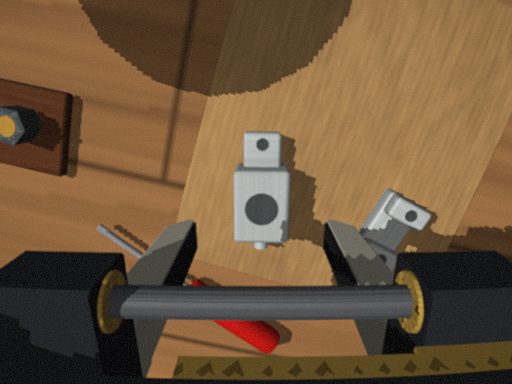

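Emit:
step_arm(
  motion=[
    {"dx": 3.5, "dy": 0, "dz": 0, "rx": 0, "ry": 0, "rz": 0},
    {"dx": 7, "dy": 0, "dz": 0, "rx": 0, "ry": 0, "rz": 0},
    {"dx": 9.5, "dy": -0.1, "dz": 0, "rx": 0, "ry": 0, "rz": 0},
    {"dx": 10.4, "dy": -0.1, "dz": 0, "rx": 0, "ry": 0, "rz": 0},
    {"dx": 10.4, "dy": -0.1, "dz": 0, "rx": 0, "ry": 0, "rz": 0},
    {"dx": 10.4, "dy": -0.1, "dz": 0, "rx": 0, "ry": 0, "rz": 0},
  ],
)

```text
t: 1.87
position: [0.4371, -0.2867, 0.0259]
tcp_rot: [-0.079, -0.702, -0.081, 0.703]
wrist_force: [-0.4, 1.1, -0.0]
gripper_width: 0.752
```

Emit:
step_arm(
  motion=[
    {"dx": 0, "dy": 0, "dz": 0, "rx": 0, "ry": 0, "rz": 0},
    {"dx": 0, "dy": 0, "dz": 0, "rx": 0, "ry": 0, "rz": 0},
    {"dx": 0, "dy": 0, "dz": 0, "rx": 0, "ry": 0, "rz": 0},
    {"dx": 0, "dy": 0, "dz": 0, "rx": 0, "ry": 0, "rz": 0},
    {"dx": 0, "dy": 0, "dz": 0, "rx": 0, "ry": 0, "rz": 0},
    {"dx": 0, "dy": 0, "dz": 0, "rx": 0, "ry": 0, "rz": 0},
  ],
  gripper=2,
  newtons=40,
)

```text
t: 2.37
position: [0.4373, -0.2869, 0.0265]
tcp_rot: [-0.08, -0.702, -0.081, 0.703]
wrist_force: [-1.7, 1.2, 7.1]
gripper_width: 0.471
```

Emit:
step_arm(
  motion=[
    {"dx": -4, "dy": 0, "dz": 0, "rx": 0, "ry": 0, "rz": 0},
    {"dx": -8, "dy": 0, "dz": 0, "rx": 0, "ry": 0, "rz": 0},
    {"dx": -12, "dy": 0, "dz": 0, "rx": 0, "ry": 0, "rz": 0},
    {"dx": -16, "dy": 0, "dz": 0, "rx": 0, "ry": 0, "rz": 0},
    {"dx": -19, "dy": 0, "dz": 0, "rx": 0, "ry": 0, "rz": 0},
    {"dx": -20.5, "dy": 0, "dz": 0, "rx": 0, "ry": 0, "rz": 0},
    {"dx": -20.5, "dy": 0, "dz": 0, "rx": 0, "ry": 0, "rz": 0},
  ],
)

```text
t: 2.95
position: [0.4386, -0.2878, 0.235]
tcp_rot: [0.081, 0.704, 0.079, -0.701]
wrist_force: [0.5, -1.3, -2.9]
gripper_width: 0.47
```

```bash
python3 - <<'E'
from h import *
print(status.observe()['wrist_force'])
plan((.645,-.035,.23),np.radians(90))
E
```

```text
[ 0.52698896 -1.27473574 -2.94048271]
d cm [  0.56 -19.99 -25.79] r deg [13.  -0.2 -0.1] rows 7.8 q7 -0.83 t 2.95
```

Emit:
step_arm(
  motion=[
    {"dx": 0.5, "dy": -20, "dz": -25.8, "rx": 13, "ry": 0, "rz": 0},
    {"dx": 0.5, "dy": -20, "dz": -25.8, "rx": 13, "ry": 0, "rz": 0},
    {"dx": 0.5, "dy": -20, "dz": -25.8, "rx": 13, "ry": 0, "rz": 0},
    {"dx": 0.5, "dy": -20, "dz": -25.8, "rx": 13, "ry": 0, "rz": 0},
    {"dx": 0.5, "dy": -20, "dz": -25.8, "rx": 13, "ry": 0, "rz": 0},
    {"dx": 0.5, "dy": -20, "dz": -25.8, "rx": 13, "ry": 0, "rz": 0},
    {"dx": 0.5, "dy": -20, "dz": -25.8, "rx": 13, "ry": 0, "rz": 0},
    {"dx": 0.5, "dy": -20, "dz": -25.8, "rx": 13, "ry": 0, "rz": 0},
  ],
)

```text
t: 3.62
position: [0.6457, -0.0315, 0.2282]
tcp_rot: [0.001, 0.708, 0.0, -0.706]
wrist_force: [0.0, 0.8, -3.1]
gripper_width: 0.472
```

Emit:
step_arm(
  motion=[
    {"dx": 0, "dy": 0, "dz": 0, "rx": 0, "ry": 0, "rz": 0},
    {"dx": 0, "dy": 0, "dz": 0, "rx": 0, "ry": 0, "rz": 0},
    {"dx": 0, "dy": 0, "dz": 0, "rx": 0, "ry": 0, "rz": 0},
    {"dx": 0, "dy": 0, "dz": 0, "rx": 0, "ry": 0, "rz": 0},
  ],
)

```text
t: 3.95
position: [0.6444, -0.0332, 0.2271]
tcp_rot: [-0.001, -0.707, 0.001, 0.707]
wrist_force: [-0.2, 0.1, -3.5]
gripper_width: 0.47
```

```bash
python3 - <<'E'
from h import *
T,p,d,c=wrist('w2');
plan((.645,-.035,.18),np.radians(90))
E
```

```text
d cm [ 4.76  0.15 -0.04] r deg [-0.  -0.  -0.1] rows 1.1 q7 -1.54 t 4.0
```

View pics/w2.png

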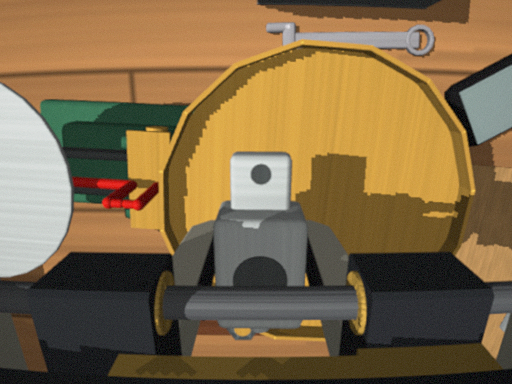

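Emit:
step_arm(
  motion=[
    {"dx": 2.5, "dy": 0.1, "dz": 0, "rx": 0, "ry": 0, "rz": 0},
    {"dx": 4.3, "dy": 0.1, "dz": 0, "rx": 0, "ry": 0, "rz": 0},
    {"dx": 5.2, "dy": 0.1, "dz": 0, "rx": 0, "ry": 0, "rz": 0},
    {"dx": 5.7, "dy": 0.1, "dz": 0, "rx": 0, "ry": 0, "rz": 0},
    {"dx": 6.1, "dy": 0.1, "dz": 0, "rx": 0, "ry": 0, "rz": 0},
    {"dx": 6.5, "dy": 0.1, "dz": 0, "rx": 0, "ry": 0, "rz": 0},
    {"dx": 6.8, "dy": 0.1, "dz": 0, "rx": 0, "ry": 0, "rz": 0},
    {"dx": 6.8, "dy": 0.1, "dz": 0, "rx": 0, "ry": 0, "rz": 0},
  ],
)

```text
t: 4.67
position: [0.6448, -0.0346, 0.1596]
tcp_rot: [0.0, 0.707, -0.001, -0.707]
wrist_force: [-0.2, 0.1, -1.4]
gripper_width: 0.475
```

Emit:
step_arm(
  motion=[
    {"dx": 0.1, "dy": 0, "dz": 0, "rx": 0, "ry": 0, "rz": 0},
    {"dx": 0.1, "dy": 0, "dz": 0, "rx": 0, "ry": 0, "rz": 0},
    {"dx": 0.1, "dy": 0, "dz": 0, "rx": 0, "ry": 0, "rz": 0},
    {"dx": 0.1, "dy": 0, "dz": 0, "rx": 0, "ry": 0, "rz": 0},
  ],
  gripper=5.6,
)

```text
t: 5.0
position: [0.6451, -0.0345, 0.1591]
tcp_rot: [0.0, 0.708, -0.001, -0.706]
wrist_force: [0.0, 0.2, -0.3]
gripper_width: 0.6
```

Emit:
step_arm(
  motion=[
    {"dx": -2, "dy": 0, "dz": 0, "rx": 0, "ry": 0, "rz": 0},
    {"dx": -4, "dy": 0, "dz": 0, "rx": 0, "ry": 0, "rz": 0},
    {"dx": -7, "dy": 0, "dz": 0, "rx": 0, "ry": 0, "rz": 0},
    {"dx": -9, "dy": 0, "dz": 0, "rx": 0, "ry": 0, "rz": 0},
  ],
)

```text
t: 5.33
position: [0.6455, -0.0344, 0.2515]
tcp_rot: [0.0, 0.708, -0.001, -0.706]
wrist_force: [0.6, -0.8, 0.5]
gripper_width: 0.6
```

```bash
python3 - <<'E'
from h import *
T,p,d,c=wrist('w3'); 
pt,dt=eyes.grab_frame('top'); ct=cloud('top',dt); w=(pt.min(-1)>120)&(pt.max(-1).astype(int)-pt.min(-1)<40)
m=w&(abs(ct[...,0]-.43)<.09)&(abs(ct[...,1]+.38)<.11)&(ct[...,2]>.01)&(ct[...,2]<.06)
P=ct[m]; print(P.mean(0),cv2.minAreaRect(P[:,:2].astype(np.float32)*1000)); cv2.imwrite('pics/t3.png',pt[...,::-1])
plan((.428,-.4,.13),np.radians(74))
E
```

```text
[ 0.42713453 -0.39809023  0.02687533] ((427.3619689941406, -398.9955749511719), (34.5921630859375, 61.28971481323242), 75.63021850585938)
d cm [12.18 36.55 21.97] r deg [16.  -0.5 -0. ] rows 10.6 q7 -1.54 t 5.43
```

View pics/w3.png

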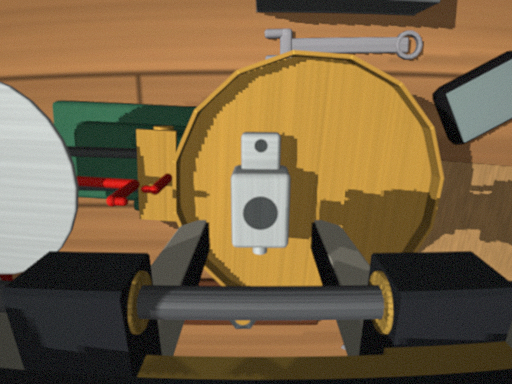

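View pics/t3.png

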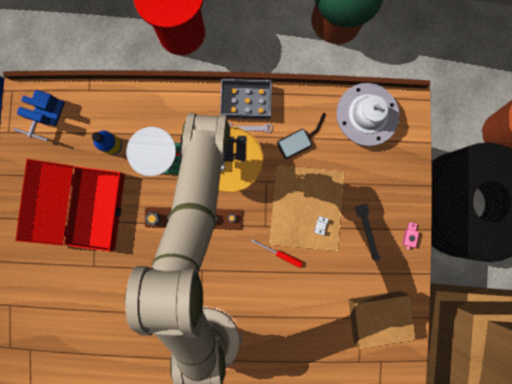

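Caliper rests in the pan (wrist px 260,205); the clamp is unmoved at top px (322,226). Going for it.

Emit:
step_arm(
  motion=[
    {"dx": 0, "dy": 33, "dz": 20, "rx": 15, "ry": 0, "rz": 0},
    {"dx": 0, "dy": 33, "dz": 20, "rx": 15, "ry": 0, "rz": 0},
    {"dx": 0, "dy": 33, "dz": 20, "rx": 15, "ry": 0, "rz": 0},
    {"dx": 0, "dy": 33, "dz": 20, "rx": 15, "ry": 0, "rz": 0},
    {"dx": 2, "dy": 33, "dz": 20, "rx": 15, "ry": 0, "rz": 0},
    {"dx": 5, "dy": 33, "dz": 20, "rx": 15, "ry": 0, "rz": 0},
    {"dx": 7, "dy": 33, "dz": 20, "rx": 15, "ry": 0, "rz": 0},
    {"dx": 9, "dy": 36.5, "dz": 22, "rx": 15, "ry": 0, "rz": 0},
  ],
)

```text
t: 6.1
position: [0.4766, -0.3151, 0.2042]
tcp_rot: [-0.092, 0.704, -0.093, -0.698]
wrist_force: [2.0, -0.0, -0.6]
gripper_width: 0.605
```

```bash
python3 - <<'E'
from h import *
plan((.427,-.4,.13),np.radians(75))
E
```

```text
d cm [7.39 9.49 2.67] r deg [-0.  -0.5  0. ] rows 3.0 q7 -1.21 t 6.1
```

Emit:
step_arm(
  motion=[
    {"dx": 7.4, "dy": 9.5, "dz": 2.7, "rx": 0, "ry": -0.5, "rz": 0},
    {"dx": 7.4, "dy": 9.5, "dz": 2.7, "rx": 0, "ry": -0.5, "rz": 0},
    {"dx": 7.4, "dy": 9.5, "dz": 2.7, "rx": 0, "ry": -0.5, "rz": 0},
    {"dx": 7.4, "dy": 9.5, "dz": 2.7, "rx": 0, "ry": -0.5, "rz": 0},
    {"dx": 7.4, "dy": 9.5, "dz": 2.7, "rx": 0, "ry": -0.5, "rz": 0},
    {"dx": 7.4, "dy": 9.5, "dz": 2.7, "rx": 0, "ry": -0.5, "rz": 0},
  ],
)

```text
t: 6.6
position: [0.4267, -0.3996, 0.1295]
tcp_rot: [-0.093, 0.701, -0.092, -0.701]
wrist_force: [0.1, 0.2, 0.0]
gripper_width: 0.595
```

```bash
python3 - <<'E'
from h import *
T,p,d,c=wrist('w4')
m=(c[...,2]>.010)&(c[...,2]<.05)&(abs(c[...,0]-.427)<.07)&(abs(c[...,1]+.4)<.06)
P=c[m]; r=cv2.minAreaRect(P[:,:2].astype(np.float32)*1000); print(P.mean(0), r)
plan((.427,-.4,.025),np.radians(75)); plan((r[0][0]/1000,r[0][1]/1000,.025),np.radians(75))
E
```

```text
[ 0.42963169 -0.40203796  0.02700935] ((428.4109802246094, -401.7268371582031), (34.11631774902344, 61.57682800292969), 74.97464752197266)
d cm [10.51  0.11  0.04] r deg [ 0.1 -0.1  0.1] rows 2.5 q7 -1.02 t 6.65
d cm [10.51  0.24 -0.14] r deg [ 0.1 -0.1  0.1] rows 2.5 q7 -1.02 t 6.65
```

View pics/w4.png

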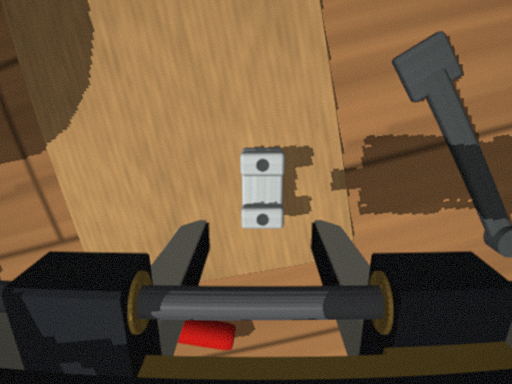

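Emit:
step_arm(
  motion=[
    {"dx": 3.5, "dy": 0.2, "dz": -0.1, "rx": 0, "ry": 0, "rz": 0},
    {"dx": 7, "dy": 0.2, "dz": -0.1, "rx": 0, "ry": 0, "rz": 0},
    {"dx": 9.5, "dy": 0.2, "dz": -0.1, "rx": 0, "ry": 0, "rz": 0},
    {"dx": 10.5, "dy": 0.2, "dz": -0.1, "rx": 0, "ry": 0, "rz": 0},
    {"dx": 10.6, "dy": 0.2, "dz": -0.1, "rx": 0, "ry": 0, "rz": 0},
    {"dx": 10.6, "dy": 0.2, "dz": -0.1, "rx": 0, "ry": 0, "rz": 0},
  ],
)

```text
t: 7.15
position: [0.4292, -0.4004, 0.0245]
tcp_rot: [-0.092, 0.702, -0.091, -0.701]
wrist_force: [0.4, 0.0, -0.4]
gripper_width: 0.6
```

Emit:
step_arm(
  motion=[
    {"dx": 0, "dy": 0, "dz": 0, "rx": 0, "ry": 0, "rz": 0},
    {"dx": 0, "dy": 0, "dz": 0, "rx": 0, "ry": 0, "rz": 0},
    {"dx": 0, "dy": 0, "dz": 0, "rx": 0, "ry": 0, "rz": 0},
    {"dx": 0, "dy": 0, "dz": 0, "rx": 0, "ry": 0, "rz": 0},
    {"dx": 0, "dy": 0, "dz": 0, "rx": 0, "ry": 0, "rz": 0},
    {"dx": 0, "dy": 0, "dz": 0, "rx": 0, "ry": 0, "rz": 0},
  ],
  gripper=2,
  newtons=40,
)

```text
t: 7.65
position: [0.4297, -0.4008, 0.0254]
tcp_rot: [-0.091, 0.702, -0.091, -0.7]
wrist_force: [-0.5, 0.4, 6.0]
gripper_width: 0.361
```

Emit:
step_arm(
  motion=[
    {"dx": -4, "dy": 0, "dz": 0, "rx": 0, "ry": 0, "rz": 0},
    {"dx": -8, "dy": 0, "dz": 0, "rx": 0, "ry": 0, "rz": 0},
    {"dx": -12, "dy": 0, "dz": 0, "rx": 0, "ry": 0, "rz": 0},
    {"dx": -16, "dy": 0, "dz": 0, "rx": 0, "ry": 0, "rz": 0},
    {"dx": -19, "dy": 0, "dz": 0, "rx": 0, "ry": 0, "rz": 0},
    {"dx": -21, "dy": 0, "dz": 0, "rx": 0, "ry": 0, "rz": 0},
    {"dx": -21, "dy": 0, "dz": 0, "rx": 0, "ry": 0, "rz": 0},
  ],
)

```text
t: 8.23
position: [0.4302, -0.4021, 0.24]
tcp_rot: [-0.09, 0.704, -0.093, -0.698]
wrist_force: [0.1, -0.2, -0.6]
gripper_width: 0.362
```

```bash
python3 - <<'E'
from h import *
plan((.645,-.115,.23),np.radians(90))
E
```

```text
d cm [  1.07 -33.26 -13.39] r deg [-14.9  -0.5  -0.2] rows 8.6 q7 -1.05 t 8.23
```

Emit:
step_arm(
  motion=[
    {"dx": 0.8, "dy": -33, "dz": -13.4, "rx": -15, "ry": 0, "rz": 0},
    {"dx": 0.8, "dy": -33, "dz": -13.4, "rx": -15, "ry": 0, "rz": 0},
    {"dx": 0.8, "dy": -33, "dz": -13.4, "rx": -15, "ry": 0, "rz": 0},
    {"dx": 0.8, "dy": -33, "dz": -13.4, "rx": -15, "ry": 0, "rz": 0},
    {"dx": 0.8, "dy": -33, "dz": -13.4, "rx": -15, "ry": 0, "rz": 0},
    {"dx": 0.8, "dy": -33, "dz": -13.4, "rx": -15, "ry": 0, "rz": 0},
    {"dx": 0.8, "dy": -33, "dz": -13.4, "rx": -15, "ry": 0, "rz": 0},
    {"dx": 0.8, "dy": -33, "dz": -13.4, "rx": -15, "ry": 0, "rz": 0},
  ],
)

```text
t: 8.9
position: [0.631, -0.1335, 0.2314]
tcp_rot: [0.002, 0.71, -0.001, -0.705]
wrist_force: [-0.3, -1.2, -1.8]
gripper_width: 0.363
```

Emit:
step_arm(
  motion=[
    {"dx": 0, "dy": -2.5, "dz": 0, "rx": 0, "ry": 0, "rz": 0},
    {"dx": 0, "dy": -2.5, "dz": 0, "rx": 0, "ry": 0, "rz": 0},
    {"dx": 0, "dy": -2.5, "dz": 0, "rx": 0, "ry": 0, "rz": 0},
    {"dx": 0, "dy": -2.5, "dz": 0, "rx": 0, "ry": 0, "rz": 0},
  ],
)

```text
t: 9.23
position: [0.6301, -0.1091, 0.2303]
tcp_rot: [0.002, 0.709, -0.001, -0.705]
wrist_force: [-0.3, -0.5, -1.3]
gripper_width: 0.362
```

```bash
python3 - <<'E'
from h import *
T,p,d,c=wrist('w5');
plan((.645,-.115,.157),np.radians(90))
E
```

```text
d cm [ 7.38  0.47 -1.45] r deg [ 0.  -0.3 -0.3] rows 1.8 q7 -1.42 t 9.28
```

View pics/w5.png

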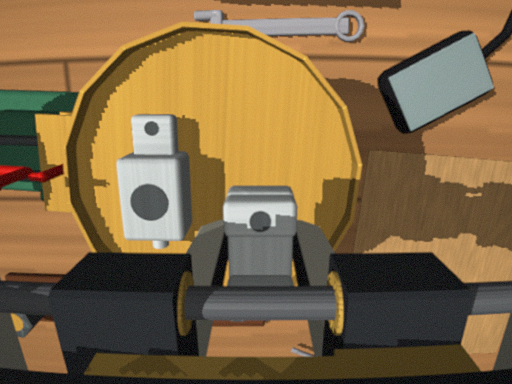

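Emit:
step_arm(
  motion=[
    {"dx": 2, "dy": 0.5, "dz": -1.4, "rx": 0, "ry": 0, "rz": 0},
    {"dx": 4.5, "dy": 0.5, "dz": -1.4, "rx": 0, "ry": 0, "rz": 0},
    {"dx": 6.3, "dy": 0.5, "dz": -1.4, "rx": 0, "ry": 0, "rz": 0},
    {"dx": 7, "dy": 0.5, "dz": -1.4, "rx": 0, "ry": 0, "rz": 0},
    {"dx": 7.3, "dy": 0.5, "dz": -1.4, "rx": 0, "ry": 0, "rz": 0},
    {"dx": 7.3, "dy": 0.5, "dz": -1.4, "rx": 0, "ry": 0, "rz": 0},
    {"dx": 7.3, "dy": 0.5, "dz": -1.4, "rx": 0, "ry": 0, "rz": 0},
  ],
)

```text
t: 9.87
position: [0.6447, -0.1162, 0.1586]
tcp_rot: [0.001, 0.709, -0.002, -0.705]
wrist_force: [0.4, -1.0, -1.2]
gripper_width: 0.359
```

Emit:
step_arm(
  motion=[
    {"dx": 0, "dy": 0, "dz": 0, "rx": 0, "ry": 0, "rz": 0},
    {"dx": 0, "dy": 0, "dz": 0, "rx": 0, "ry": 0, "rz": 0},
    {"dx": 0, "dy": 0, "dz": 0, "rx": 0, "ry": 0, "rz": 0},
    {"dx": 0, "dy": 0, "dz": 0, "rx": 0, "ry": 0, "rz": 0},
  ],
  gripper=5,
)

```text
t: 10.2
position: [0.6451, -0.1163, 0.1592]
tcp_rot: [0.001, 0.71, -0.002, -0.704]
wrist_force: [0.5, 0.1, 0.9]
gripper_width: 0.53
```

Emit:
step_arm(
  motion=[
    {"dx": -2, "dy": 0, "dz": 0, "rx": 0, "ry": 0, "rz": 0},
    {"dx": -4, "dy": 0, "dz": 0, "rx": 0, "ry": 0, "rz": 0},
    {"dx": -7, "dy": 0, "dz": 0, "rx": 0, "ry": 0, "rz": 0},
    {"dx": -9, "dy": 0, "dz": 0, "rx": 0, "ry": 0, "rz": 0},
  ],
)

```text
t: 10.53
position: [0.6448, -0.1159, 0.2515]
tcp_rot: [0.002, 0.71, -0.002, -0.704]
wrist_force: [0.4, -0.1, -0.1]
gripper_width: 0.539
```

```bash
python3 - <<'E'
from h import *
T,p,d,c=wrist('w6'); pt,dt=eyes.grab_frame('top'); cv2.imwrite('pics/t6.png',pt[...,::-1])
plan((.442,.0,.25),np.radians(90))
E
```

```text
d cm [ -0.04 -11.6   20.43] r deg [-0.  -0.8 -0.3] rows 5.6 q7 -1.42 t 10.63
```

View pics/w6.png

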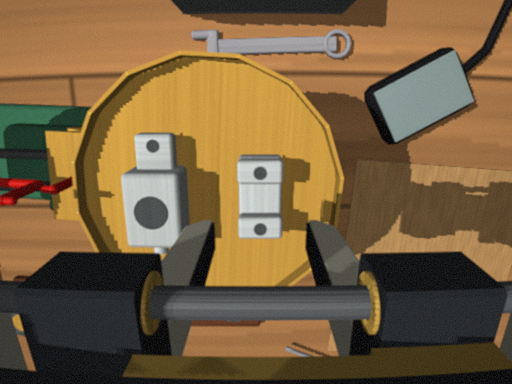

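Both castings are in the pan (wrist px 150,200 and 260,195). Next: the 200 g weight next to the 50 on the board.

Emit:
step_arm(
  motion=[
    {"dx": 0, "dy": -10.5, "dz": 20.2, "rx": 0, "ry": -0.8, "rz": 0},
    {"dx": 0, "dy": -10.5, "dz": 20.2, "rx": 0, "ry": -0.8, "rz": 0},
    {"dx": 0, "dy": -10.5, "dz": 20.2, "rx": 0, "ry": -0.8, "rz": 0},
    {"dx": 0, "dy": -10.5, "dz": 20.2, "rx": 0, "ry": -0.8, "rz": 0},
    {"dx": 3, "dy": -10.5, "dz": 20.2, "rx": 0, "ry": -0.8, "rz": 0},
    {"dx": 6, "dy": -10.5, "dz": 20.2, "rx": 0, "ry": -0.8, "rz": 0},
    {"dx": 9, "dy": -10.5, "dz": 20.2, "rx": 0, "ry": -0.8, "rz": 0},
    {"dx": 11, "dy": -10.5, "dz": 20.2, "rx": 0, "ry": -0.8, "rz": 0},
  ],
)

```text
t: 11.3
position: [0.4434, -0.0107, 0.1377]
tcp_rot: [-0.002, -0.706, 0.001, 0.708]
wrist_force: [0.3, -0.5, -0.5]
gripper_width: 0.536
```

```bash
python3 - <<'E'
from h import *
T,p,d,c=wrist('w7')
pt,dt=eyes.grab_frame('top'); cv2.imwrite('pics/t7.png',pt[...,::-1])
plan((.443,-.011,.034),np.radians(90))
for x,y,z in ((.443,-.011,.04),(.4475,.0595,.029),(.4475,-.08,.034)):
    print(np.round(proj('wrist',[[x,y,z]],T)))
E
```

```text
d cm [10.33 -0.1   0.04] r deg [ 0.   0.3 -0.3] rows 2.5 q7 -1.61 t 11.4
[[259. 194.]]
[[172. 184.]]
[[346. 186.]]
```

View pics/w7.png

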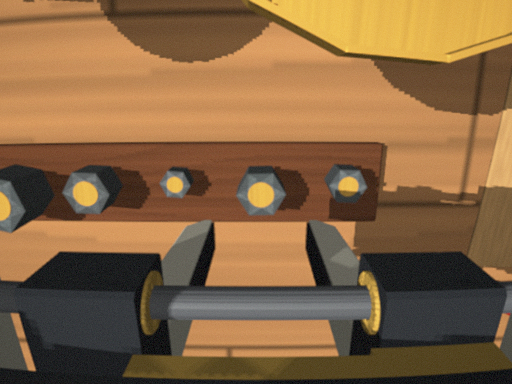

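```bash
python3 - <<'E'
import cv2
p=cv2.imread('pics/w7.png')[150:225,0:390]; cv2.imwrite('pics/w7c.png',cv2.resize(p,(800,154)) if 0 else cv2.resize(p,None,fx=2,fy=2))
p=cv2.imread('pics/w7.png')[155:225,150:380]; cv2.imwrite('pics/w7d.png',cv2.resize(p,None,fx=3.4,fy=3.4,interpolation=cv2.INTER_CUBIC))
E
```

```text
(no output)
```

View pics/w7d.png

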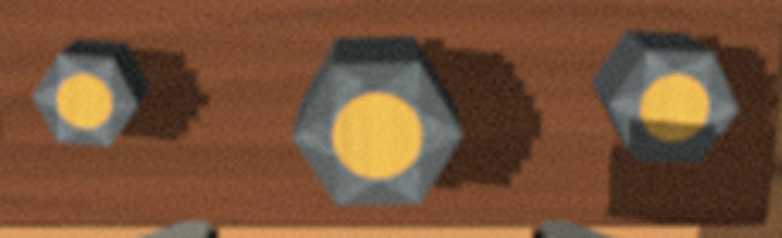

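Emit:
step_arm(
  motion=[
    {"dx": 2, "dy": -0.1, "dz": 0, "rx": -30, "ry": 0, "rz": 0},
    {"dx": 3, "dy": -0.1, "dz": 0, "rx": -30, "ry": 0, "rz": 0},
    {"dx": 4, "dy": -0.1, "dz": 0, "rx": -30, "ry": 0, "rz": 0},
    {"dx": 5, "dy": -0.1, "dz": 0, "rx": -30, "ry": 0, "rz": 0},
    {"dx": 5, "dy": -0.1, "dz": 0, "rx": -30, "ry": 0, "rz": 0},
    {"dx": 5, "dy": -0.1, "dz": 0, "rx": -30, "ry": 0, "rz": 0},
  ],
  gripper=5,
)

```text
t: 11.9
position: [0.444, -0.011, 0.0877]
tcp_rot: [-0.184, -0.681, -0.181, 0.686]
wrist_force: [0.1, 0.1, 0.3]
gripper_width: 0.535
```

```bash
python3 - <<'E'
from h import *
T,p,d,c=wrist('w8')
plan((.443,-.011,.034),np.radians(120))
print(np.round(proj('wrist',[[.443,-.011,.04]],T)))
crop(p,160,100,360,280,3,'pics/w8c.png')
E
```

```text
d cm [ 5.4  -0.07  0.06] r deg [-0.2  0.4 -0.2] rows 1.3 q7 -1.3 t 11.95
[[258. 217.]]
```

View pics/w8c.png

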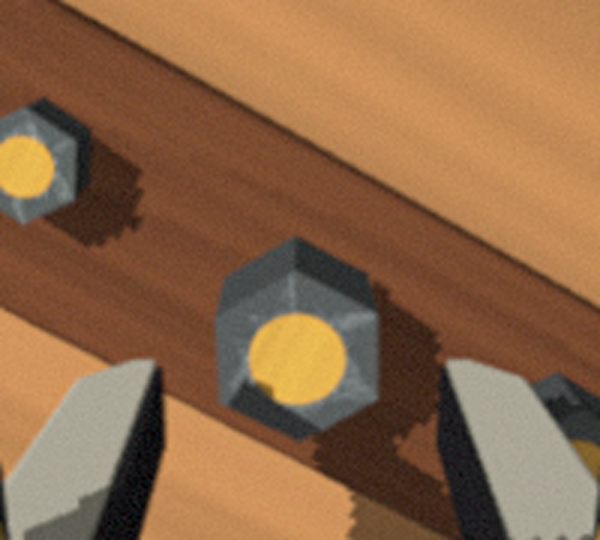

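Emit:
step_arm(
  motion=[
    {"dx": 3, "dy": -0.1, "dz": 0, "rx": 0, "ry": 0, "rz": 0},
    {"dx": 4.8, "dy": -0.1, "dz": 0, "rx": 0, "ry": 0, "rz": 0},
    {"dx": 5.4, "dy": -0.1, "dz": 0, "rx": 0, "ry": 0, "rz": 0},
    {"dx": 5.4, "dy": -0.1, "dz": 0, "rx": 0, "ry": 0, "rz": 0},
    {"dx": 5.4, "dy": -0.1, "dz": 0, "rx": 0, "ry": 0, "rz": 0},
  ],
)

```text
t: 12.37
position: [0.4435, -0.0105, 0.0346]
tcp_rot: [-0.183, -0.681, -0.179, 0.686]
wrist_force: [-0.3, -0.9, -0.3]
gripper_width: 0.538
```

Emit:
step_arm(
  motion=[
    {"dx": 0, "dy": 0, "dz": 0, "rx": 0, "ry": 0, "rz": 0},
    {"dx": 0, "dy": 0, "dz": 0, "rx": 0, "ry": 0, "rz": 0},
    {"dx": 0, "dy": 0, "dz": 0, "rx": 0, "ry": 0, "rz": 0},
    {"dx": 0, "dy": 0, "dz": 0, "rx": 0, "ry": 0, "rz": 0},
    {"dx": 0, "dy": 0, "dz": 0, "rx": 0, "ry": 0, "rz": 0},
    {"dx": 0, "dy": 0, "dz": 0, "rx": 0, "ry": 0, "rz": 0},
  ],
  gripper=1.5,
  newtons=40,
)

```text
t: 12.87
position: [0.444, -0.0106, 0.0355]
tcp_rot: [-0.183, -0.682, -0.179, 0.685]
wrist_force: [-0.1, -0.3, 9.7]
gripper_width: 0.365
```

Emit:
step_arm(
  motion=[
    {"dx": -4, "dy": 0, "dz": 0, "rx": 0, "ry": 0, "rz": 0},
    {"dx": -8, "dy": 0, "dz": 0, "rx": 0, "ry": 0, "rz": 0},
    {"dx": -12, "dy": 0, "dz": 0, "rx": 0, "ry": 0, "rz": 0},
    {"dx": -16, "dy": 0, "dz": 0, "rx": 0, "ry": 0, "rz": 0},
    {"dx": -19, "dy": 0, "dz": 0, "rx": 0, "ry": 0, "rz": 0},
    {"dx": -21, "dy": 0, "dz": 0, "rx": 0, "ry": 0, "rz": 0},
    {"dx": -21, "dy": 0, "dz": 0, "rx": 0, "ry": 0, "rz": 0},
  ],
)

```text
t: 13.45
position: [0.446, -0.0092, 0.2497]
tcp_rot: [0.183, 0.684, 0.178, -0.683]
wrist_force: [0.6, 0.0, -2.0]
gripper_width: 0.361
```

```bash
python3 - <<'E'
from h import *
plan((.685,.19,.24),np.radians(120))
E
```

```text
d cm [  0.94  -5.51 -30.62] r deg [-0.4 -0.  -0.4] rows 7.5 q7 -1.25 t 13.45
```

Emit:
step_arm(
  motion=[
    {"dx": 0.5, "dy": -5.5, "dz": -30.6, "rx": 0, "ry": 0, "rz": 0},
    {"dx": 0.5, "dy": -5.5, "dz": -30.6, "rx": 0, "ry": 0, "rz": 0},
    {"dx": 0.5, "dy": -5.5, "dz": -30.6, "rx": 0, "ry": 0, "rz": 0},
    {"dx": 0.5, "dy": -5.5, "dz": -30.6, "rx": 0, "ry": 0, "rz": 0},
    {"dx": 0.5, "dy": -5.5, "dz": -30.6, "rx": 0, "ry": 0, "rz": 0},
    {"dx": 0.5, "dy": -5.5, "dz": -30.6, "rx": 0, "ry": 0, "rz": 0},
    {"dx": 0.5, "dy": -5.5, "dz": -30.6, "rx": 0, "ry": 0, "rz": 0},
    {"dx": 0.5, "dy": -5.5, "dz": -30.6, "rx": 0, "ry": 0, "rz": 0},
  ],
)

```text
t: 14.12
position: [0.6869, 0.1939, 0.2422]
tcp_rot: [0.184, 0.684, 0.18, -0.683]
wrist_force: [0.3, 0.6, -1.9]
gripper_width: 0.361
```

Emit:
step_arm(
  motion=[
    {"dx": 0, "dy": 0, "dz": 0, "rx": 0, "ry": 0, "rz": 0},
    {"dx": 0, "dy": 0, "dz": 0, "rx": 0, "ry": 0, "rz": 0},
    {"dx": 0, "dy": 0, "dz": 0, "rx": 0, "ry": 0, "rz": 0},
    {"dx": 0, "dy": 0, "dz": 0, "rx": 0, "ry": 0, "rz": 0},
  ],
)

```text
t: 14.45
position: [0.6858, 0.1924, 0.2416]
tcp_rot: [0.183, 0.684, 0.179, -0.683]
wrist_force: [-0.6, 0.3, -1.6]
gripper_width: 0.362
```

```bash
python3 - <<'E'
from h import *
T,p,d,c=wrist('w9'); 
white=(p.min(-1)>140)&(p.max(-1).astype(int)-p.min(-1)<30)&(c[...,2]>.12)&(c[...,2]<.19)
print(np.median(c[white],0))
plan((.692,.19,.190),np.radians(120)); print(status.observe()['wrist_force'])
E
```

```text
[0.69538104 0.21451939 0.16503178]
d cm [ 5.21  0.47 -0.4 ] r deg [-0.3  0.  -0.4] rows 1.3 q7 -1.5 t 14.5
[-0.13578041 -0.95707268 -2.13955141]
```

View pics/w9.png

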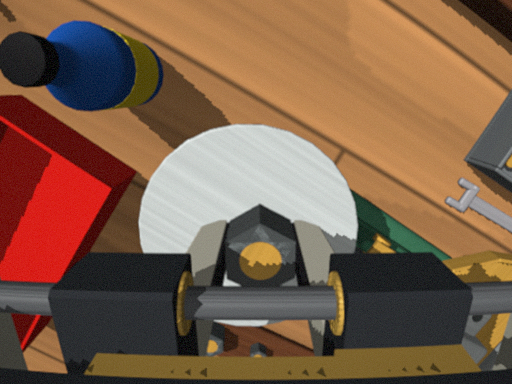

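Emit:
step_arm(
  motion=[
    {"dx": 2, "dy": 0.4, "dz": -0.4, "rx": 0, "ry": 0, "rz": 0},
    {"dx": 3.8, "dy": 0.4, "dz": -0.4, "rx": 0, "ry": 0, "rz": 0},
    {"dx": 4.7, "dy": 0.4, "dz": -0.4, "rx": 0, "ry": 0, "rz": 0},
    {"dx": 5.1, "dy": 0.4, "dz": -0.4, "rx": 0, "ry": 0, "rz": 0},
    {"dx": 5.3, "dy": 0.4, "dz": -0.4, "rx": 0, "ry": 0, "rz": 0},
    {"dx": 5.3, "dy": 0.4, "dz": -0.4, "rx": 0, "ry": 0, "rz": 0},
  ],
)

```text
t: 15.0
position: [0.6915, 0.1903, 0.1897]
tcp_rot: [0.183, 0.684, 0.179, -0.683]
wrist_force: [0.3, 0.3, -2.1]
gripper_width: 0.367
```

Emit:
step_arm(
  motion=[
    {"dx": 0, "dy": 0, "dz": 0, "rx": 0, "ry": 0, "rz": 0},
    {"dx": 0, "dy": 0, "dz": 0, "rx": 0, "ry": 0, "rz": 0},
    {"dx": 0, "dy": 0, "dz": 0, "rx": 0, "ry": 0, "rz": 0},
    {"dx": 0, "dy": 0, "dz": 0, "rx": 0, "ry": 0, "rz": 0},
  ],
  gripper=4.6,
)

```text
t: 15.33
position: [0.6919, 0.1905, 0.1904]
tcp_rot: [0.183, 0.684, 0.179, -0.683]
wrist_force: [-0.7, -0.9, -0.2]
gripper_width: 0.492
```

Emit:
step_arm(
  motion=[
    {"dx": -1.5, "dy": 0, "dz": 0, "rx": 0, "ry": 0, "rz": 0},
    {"dx": -3.5, "dy": 0, "dz": 0, "rx": 0, "ry": 0, "rz": 0},
    {"dx": -5.5, "dy": 0, "dz": 0, "rx": 0, "ry": 0, "rz": 0},
    {"dx": -6, "dy": 0, "dz": 0, "rx": 0, "ry": 0, "rz": 0},
  ],
)

```text
t: 15.67
position: [0.693, 0.1915, 0.254]
tcp_rot: [0.183, 0.686, 0.179, -0.681]
wrist_force: [0.8, -0.3, 0.3]
gripper_width: 0.496
```

```bash
python3 - <<'E'
from h import *
T,p,d,c=wrist('w10'); 
white=(p.min(-1)>140)&(p.max(-1).astype(int)-p.min(-1)<30)&(c[...,2]>.12)&(c[...,2]<.19)
print(np.median(c[white],0))
plan((.443,.128,.24),np.radians(120))
E
```

```text
[0.68252997 0.20922692 0.16501504]
d cm [ 1.17 -6.87 24.86] r deg [-0.3 -0.3 -0.4] rows 6.2 q7 -1.5 t 15.72
```

View pics/w10.png

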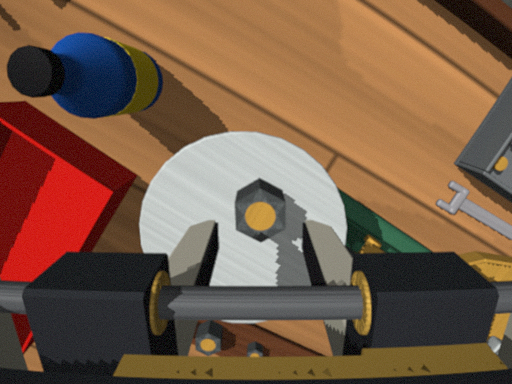

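Emit:
step_arm(
  motion=[
    {"dx": 0, "dy": -6.9, "dz": 24.9, "rx": 0, "ry": 0, "rz": 0},
    {"dx": 0, "dy": -6.9, "dz": 24.9, "rx": 0, "ry": 0, "rz": 0},
    {"dx": 0, "dy": -6.9, "dz": 24.9, "rx": 0, "ry": 0, "rz": 0},
    {"dx": 0, "dy": -6.9, "dz": 24.9, "rx": 0, "ry": 0, "rz": 0},
    {"dx": 3, "dy": -6.9, "dz": 24.9, "rx": 0, "ry": 0, "rz": 0},
    {"dx": 7, "dy": -6.9, "dz": 24.9, "rx": 0, "ry": 0, "rz": 0},
    {"dx": 12, "dy": -6.9, "dz": 24.9, "rx": 0, "ry": 0, "rz": 0},
    {"dx": 16, "dy": -6.9, "dz": 24.9, "rx": 0, "ry": 0, "rz": 0},
  ],
)

```text
t: 16.38
position: [0.4461, 0.1279, 0.1259]
tcp_rot: [0.183, 0.687, 0.179, -0.68]
wrist_force: [1.5, -0.4, -0.7]
gripper_width: 0.489
```

```bash
python3 - <<'E'
from h import *
T,p,d,c=wrist('w11')
plan((.443,.128,.034),np.radians(120))
print(np.round(proj('wrist',[[.443,.128,.04]],T)))
crop(p,160,100,360,280,3,'pics/w11c.png')
E
```

```text
d cm [ 8.44 -0.12 -0.06] r deg [-0.3  0.2 -0.3] rows 2.0 q7 -1.65 t 16.43
[[256. 202.]]
```

View pics/w11c.png

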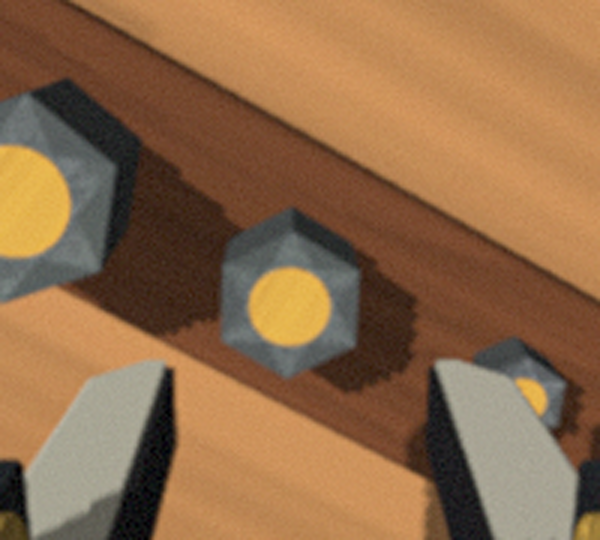

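Emit:
step_arm(
  motion=[
    {"dx": 3.5, "dy": -0.1, "dz": 0, "rx": 0, "ry": 0, "rz": 0},
    {"dx": 6, "dy": -0.1, "dz": 0, "rx": 0, "ry": 0, "rz": 0},
    {"dx": 7.7, "dy": -0.1, "dz": 0, "rx": 0, "ry": 0, "rz": 0},
    {"dx": 8.4, "dy": -0.1, "dz": 0, "rx": 0, "ry": 0, "rz": 0},
    {"dx": 8.4, "dy": -0.1, "dz": 0, "rx": 0, "ry": 0, "rz": 0},
    {"dx": 8.4, "dy": -0.1, "dz": 0, "rx": 0, "ry": 0, "rz": 0},
  ],
  gripper=4.3,
)

```text
t: 16.93
position: [0.4428, 0.1276, 0.0349]
tcp_rot: [-0.184, -0.683, -0.179, 0.684]
wrist_force: [-0.4, 0.4, 0.0]
gripper_width: 0.465
```

Emit:
step_arm(
  motion=[
    {"dx": 0, "dy": 0, "dz": 0, "rx": 0, "ry": 0, "rz": 0},
    {"dx": 0, "dy": 0, "dz": 0, "rx": 0, "ry": 0, "rz": 0},
    {"dx": 0, "dy": 0, "dz": 0, "rx": 0, "ry": 0, "rz": 0},
    {"dx": 0, "dy": 0, "dz": 0, "rx": 0, "ry": 0, "rz": 0},
    {"dx": 0, "dy": 0, "dz": 0, "rx": 0, "ry": 0, "rz": 0},
    {"dx": 0, "dy": 0, "dz": 0, "rx": 0, "ry": 0, "rz": 0},
  ],
  gripper=1.5,
  newtons=40,
)

```text
t: 17.43
position: [0.4436, 0.1279, 0.0361]
tcp_rot: [0.183, 0.684, 0.179, -0.683]
wrist_force: [-0.2, 0.1, 9.1]
gripper_width: 0.364
```

Emit:
step_arm(
  motion=[
    {"dx": -4, "dy": 0, "dz": 0, "rx": 0, "ry": 0, "rz": 0},
    {"dx": -8, "dy": 0, "dz": 0, "rx": 0, "ry": 0, "rz": 0},
    {"dx": -12, "dy": 0, "dz": 0, "rx": 0, "ry": 0, "rz": 0},
    {"dx": -16, "dy": 0, "dz": 0, "rx": 0, "ry": 0, "rz": 0},
    {"dx": -19, "dy": 0, "dz": 0, "rx": 0, "ry": 0, "rz": 0},
    {"dx": -21, "dy": 0, "dz": 0, "rx": 0, "ry": 0, "rz": 0},
    {"dx": -21, "dy": 0, "dz": 0, "rx": 0, "ry": 0, "rz": 0},
  ],
)

```text
t: 18.02
position: [0.4446, 0.1293, 0.2508]
tcp_rot: [0.183, 0.687, 0.179, -0.681]
wrist_force: [1.1, -0.3, -2.0]
gripper_width: 0.362
```

```bash
python3 - <<'E'
from h import *
plan((.629,.219,.24),np.radians(120))
E
```

```text
d cm [  1.23   1.33 -20.46] r deg [-0.3 -0.4 -0.4] rows 4.9 q7 -1.57 t 18.02
```

Emit:
step_arm(
  motion=[
    {"dx": 0.8, "dy": 1.3, "dz": -20.5, "rx": 0, "ry": 0, "rz": 0},
    {"dx": 0.8, "dy": 1.3, "dz": -20.5, "rx": 0, "ry": 0, "rz": 0},
    {"dx": 0.8, "dy": 1.3, "dz": -20.5, "rx": 0, "ry": 0, "rz": 0},
    {"dx": 0.8, "dy": 1.3, "dz": -20.5, "rx": 0, "ry": 0, "rz": 0},
    {"dx": 0.8, "dy": 1.3, "dz": -20.5, "rx": 0, "ry": 0, "rz": 0},
    {"dx": 0.8, "dy": 1.3, "dz": -20.5, "rx": 0, "ry": 0, "rz": 0},
    {"dx": 0.8, "dy": 1.3, "dz": -20.5, "rx": 0, "ry": 0, "rz": 0},
    {"dx": 0.8, "dy": 1.3, "dz": -20.5, "rx": 0, "ry": 0, "rz": 0},
  ],
)

```text
t: 18.68
position: [0.6281, 0.2189, 0.2427]
tcp_rot: [0.183, 0.685, 0.179, -0.682]
wrist_force: [0.1, 0.7, -2.2]
gripper_width: 0.369
```

```bash
python3 - <<'E'
from h import *
T,p,d,c=wrist('w12'); 
white=(p.min(-1)>140)&(p.max(-1).astype(int)-p.min(-1)<30)&(c[...,2]>.12)&(c[...,2]<.19)
print(np.median(c[white],0))
plan((.629,.219,.190),np.radians(120)); 
E
```

```text
[0.67349363 0.20477838 0.16504974]
d cm [ 5.33 -0.01 -0.08] r deg [-0.3 -0.3 -0.4] rows 1.3 q7 -1.6 t 18.73
```

View pics/w12.png

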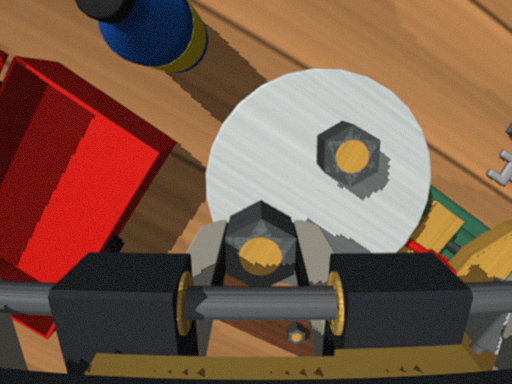

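```bash
python3 - <<'E'
from h import *
T=tcp(); print(proj('wrist',[[.629,.219,.165],[.659,.187,.165],[.659+.082,.187,.165],[.659,.187+.082,.165]],T).round())
p=cv2.imread('pics/w12.png')
m=((p.min(-1)>120)&(p.max(-1).astype(int)-p.min(-1)<30)).astype(np.uint8); m[:, :200]=0
cs,_=cv2.findContours(m,0,2); k=max(cs,key=cv2.contourArea).reshape(-1,2)
k=k[(k[:,1]<205)]
P=cast('wrist',k,.165,T)[:,:2]
A=np.c_[2*P,np.ones(len(P))]; s=np.linalg.lstsq(A,(P**2).sum(1),rcond=None)[0]; print(s[:2],np.sqrt(s[2]+s[:2]@s[:2]))
E
```

```text
[[259. 200.]
 [318. 186.]
 [383.  84.]
 [217. 129.]]
[0.66935879 0.19027353] 0.07301797043941555
```

Emit:
step_arm(
  motion=[
    {"dx": 1, "dy": 0.7, "dz": -0.6, "rx": 0, "ry": 0, "rz": 0},
    {"dx": 3.5, "dy": 0.7, "dz": -0.6, "rx": 0, "ry": 0, "rz": 0},
    {"dx": 4.7, "dy": 0.7, "dz": -0.6, "rx": 0, "ry": 0, "rz": 0},
    {"dx": 5.2, "dy": 0.7, "dz": -0.6, "rx": 0, "ry": 0, "rz": 0},
    {"dx": 5.4, "dy": 0.7, "dz": -0.6, "rx": 0, "ry": 0, "rz": 0},
    {"dx": 5.4, "dy": 0.7, "dz": -0.6, "rx": 0, "ry": 0, "rz": 0},
  ],
)

```text
t: 19.23
position: [0.6367, 0.2152, 0.1893]
tcp_rot: [0.183, 0.685, 0.179, -0.682]
wrist_force: [-1.6, -1.0, 0.3]
gripper_width: 0.363
```

Emit:
step_arm(
  motion=[
    {"dx": 0, "dy": 0, "dz": 0, "rx": 0, "ry": 0, "rz": 0},
    {"dx": 0, "dy": 0, "dz": 0, "rx": 0, "ry": 0, "rz": 0},
    {"dx": 0, "dy": 0, "dz": 0, "rx": 0, "ry": 0, "rz": 0},
    {"dx": 0, "dy": 0, "dz": 0, "rx": 0, "ry": 0, "rz": 0},
  ],
  gripper=4.6,
)

```text
t: 19.57
position: [0.6371, 0.2154, 0.19]
tcp_rot: [0.183, 0.686, 0.179, -0.681]
wrist_force: [-0.8, -0.2, 0.4]
gripper_width: 0.489
```

Emit:
step_arm(
  motion=[
    {"dx": -1.5, "dy": 0, "dz": 0, "rx": 0, "ry": 0, "rz": 0},
    {"dx": -3.5, "dy": 0, "dz": 0, "rx": 0, "ry": 0, "rz": 0},
    {"dx": -5.5, "dy": 0, "dz": 0, "rx": 0, "ry": 0, "rz": 0},
    {"dx": -6, "dy": 0, "dz": 0, "rx": 0, "ry": 0, "rz": 0},
    {"dx": -6, "dy": 0, "dz": 0, "rx": 0, "ry": 0, "rz": 0},
    {"dx": -6, "dy": 0, "dz": 0, "rx": 0, "ry": 0, "rz": 0},
    {"dx": -6, "dy": 0, "dz": 0, "rx": 0, "ry": 0, "rz": 0},
    {"dx": -6, "dy": 0, "dz": 0, "rx": 0, "ry": 0, "rz": 0},
  ],
)

```text
t: 20.23
position: [0.6361, 0.2155, 0.2488]
tcp_rot: [0.183, 0.685, 0.179, -0.682]
wrist_force: [-0.6, -0.1, 0.2]
gripper_width: 0.495
```

```bash
python3 - <<'E'
from h import *
T,p,d,c=wrist('w13'); 
white=(p.min(-1)>140)&(p.max(-1).astype(int)-p.min(-1)<30)&(c[...,2]>.12)&(c[...,2]<.19)
print(np.median(c[white],0))
pt,dt=eyes.grab_frame('top'); cv2.imwrite('pics/t13.png',pt[...,::-1]); ct=cloud('top',dt)
ps,ds=eyes.grab_frame('scene'); cv2.imwrite('pics/s13.png',ps[...,::-1]); cs=cloud('scene',ds)
for n,c,p in(('top',ct,pt),('scene',cs,ps)):
    y=(p[...,0].astype(int)-p[...,2]>70)&(p[...,1]>100)&(np.hypot(c[...,0]-.645,c[...,1]+.072)<.09)&(c[...,2]>.12)&(c[...,2]<.18); print(n,y.sum(),np.median(c[y],0))
    w=(p.min(-1)>140)&(np.hypot(c[...,0]-.659,c[...,1]-.187)<.075)&(c[...,2]>.12)&(c[...,2]<.18); print(n,w.sum(),np.median(c[w],0))
E
```

```text
[0.67317265 0.20288079 0.15600733]
top 928 [ 0.68618106 -0.08549075  0.14287973]
top 724 [0.64571289 0.15948168 0.15666965]
scene 571 [ 0.69603666 -0.08602041  0.14344938]
scene 547 [0.66204356 0.17330649 0.15658645]
```

View pics/w13.png

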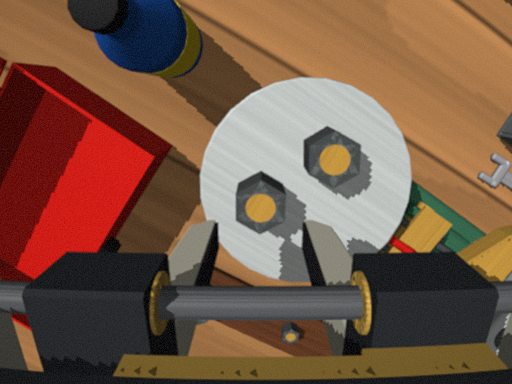

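View pics/s13.png

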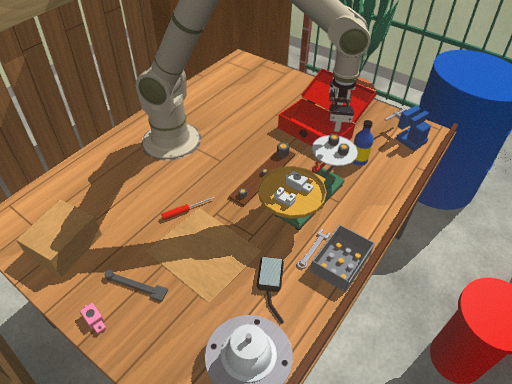

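```bash
python3 - <<'E'
from h import *
plan((.447,.059,.1),np.radians(120))
E
```

```text
d cm [14.86  4.13 24.26] r deg [-0.3 -0.2 -0.4] rows 6.9 q7 -1.59 t 20.38
```

Emit:
step_arm(
  motion=[
    {"dx": 0, "dy": 4.1, "dz": 24.3, "rx": 0, "ry": 0, "rz": 0},
    {"dx": 0, "dy": 4.1, "dz": 24.3, "rx": 0, "ry": 0, "rz": 0},
    {"dx": 0, "dy": 4.1, "dz": 24.3, "rx": 0, "ry": 0, "rz": 0},
    {"dx": 0, "dy": 4.1, "dz": 24.3, "rx": 0, "ry": 0, "rz": 0},
    {"dx": 3, "dy": 4.1, "dz": 24.3, "rx": 0, "ry": 0, "rz": 0},
    {"dx": 7, "dy": 4.1, "dz": 24.3, "rx": 0, "ry": 0, "rz": 0},
    {"dx": 11, "dy": 4.1, "dz": 24.3, "rx": 0, "ry": 0, "rz": 0},
    {"dx": 14, "dy": 4.1, "dz": 24.3, "rx": 0, "ry": 0, "rz": 0},
  ],
  gripper=3.8,
)

```text
t: 21.05
position: [0.4462, 0.0582, 0.1191]
tcp_rot: [0.183, 0.687, 0.178, -0.681]
wrist_force: [1.7, -0.6, -0.4]
gripper_width: 0.408
```

```bash
python3 - <<'E'
from h import *
T,p,d,c=wrist('w14')
plan((.447,.059,.033),np.radians(120))
print(np.round(proj('wrist',[[.447,.059,.029]],T)))
crop(p,160,100,360,280,3,'pics/w14c.png')
b=(p[...,0].astype(int)-p[...,2]>80)&(p[...,1].astype(int)-p[...,2]>40)&(c[...,2]<.05)&(np.hypot(c[...,0]-.447,c[...,1]-.059)<.02); v,u=np.nonzero(b); print(u.mean(),v.mean(),c[b].mean(0), cast('wrist',[u.mean(),v.mean()],.029,T))
E
```

```text
d cm [ 7.83  0.08 -0.41] r deg [-0.4  0.3 -0.2] rows 1.9 q7 -1.54 t 21.1
[[258. 195.]]
258.9868995633188 195.3930131004367 [0.44743572 0.05819089 0.02903805] [[0.44743607 0.05819141 0.029     ]]
```

View pics/w14c.png

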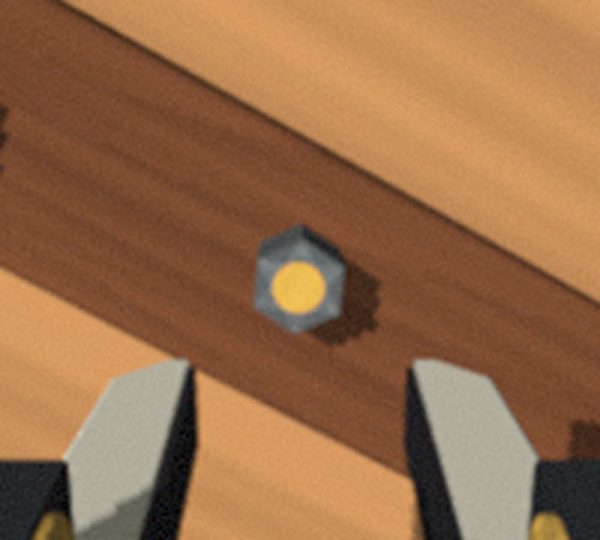

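Emit:
step_arm(
  motion=[
    {"dx": 3.5, "dy": 0.1, "dz": -0.4, "rx": 0, "ry": 0, "rz": 0},
    {"dx": 6, "dy": 0.1, "dz": -0.4, "rx": 0, "ry": 0, "rz": 0},
    {"dx": 7.3, "dy": 0.1, "dz": -0.4, "rx": 0, "ry": 0, "rz": 0},
    {"dx": 7.9, "dy": 0.1, "dz": -0.4, "rx": 0, "ry": 0, "rz": 0},
    {"dx": 7.9, "dy": 0.1, "dz": -0.4, "rx": 0, "ry": 0, "rz": 0},
    {"dx": 7.9, "dy": 0.1, "dz": -0.4, "rx": 0, "ry": 0, "rz": 0},
  ],
)

```text
t: 21.6
position: [0.4477, 0.0591, 0.0329]
tcp_rot: [-0.183, -0.683, -0.179, 0.685]
wrist_force: [-0.6, 0.4, -0.2]
gripper_width: 0.403
```

Emit:
step_arm(
  motion=[
    {"dx": 0, "dy": 0, "dz": 0, "rx": 0, "ry": 0, "rz": 0},
    {"dx": 0, "dy": 0, "dz": 0, "rx": 0, "ry": 0, "rz": 0},
    {"dx": 0, "dy": 0, "dz": 0, "rx": 0, "ry": 0, "rz": 0},
    {"dx": 0, "dy": 0, "dz": 0, "rx": 0, "ry": 0, "rz": 0},
    {"dx": 0, "dy": 0, "dz": 0, "rx": 0, "ry": 0, "rz": 0},
    {"dx": 0, "dy": 0, "dz": 0, "rx": 0, "ry": 0, "rz": 0},
  ],
  gripper=0.5,
  newtons=30,
)

```text
t: 22.1
position: [0.4483, 0.0592, 0.0336]
tcp_rot: [-0.183, -0.683, -0.179, 0.684]
wrist_force: [0.5, 0.6, 7.9]
gripper_width: 0.235
```

Emit:
step_arm(
  motion=[
    {"dx": -4, "dy": 0, "dz": 0, "rx": 0, "ry": 0, "rz": 0},
    {"dx": -8, "dy": 0, "dz": 0, "rx": 0, "ry": 0, "rz": 0},
    {"dx": -12, "dy": 0, "dz": 0, "rx": 0, "ry": 0, "rz": 0},
    {"dx": -16, "dy": 0, "dz": 0, "rx": 0, "ry": 0, "rz": 0},
    {"dx": -19, "dy": 0, "dz": 0, "rx": 0, "ry": 0, "rz": 0},
    {"dx": -21, "dy": 0, "dz": 0, "rx": 0, "ry": 0, "rz": 0},
    {"dx": -21, "dy": 0, "dz": 0, "rx": 0, "ry": 0, "rz": 0},
  ],
)

```text
t: 22.68
position: [0.4498, 0.0606, 0.2479]
tcp_rot: [0.183, 0.686, 0.178, -0.682]
wrist_force: [1.7, -0.1, -0.9]
gripper_width: 0.235
```

```bash
python3 - <<'E'
from h import *
plan((.648,.147,.235),np.radians(120))
E
```

```text
d cm [  1.39   2.26 -21.5 ] r deg [-0.4 -0.2 -0.4] rows 5.2 q7 -1.45 t 22.68
```

Emit:
step_arm(
  motion=[
    {"dx": 1, "dy": 2.3, "dz": -21.5, "rx": 0, "ry": 0, "rz": 0},
    {"dx": 1, "dy": 2.3, "dz": -21.5, "rx": 0, "ry": 0, "rz": 0},
    {"dx": 1, "dy": 2.3, "dz": -21.5, "rx": 0, "ry": 0, "rz": 0},
    {"dx": 1, "dy": 2.3, "dz": -21.5, "rx": 0, "ry": 0, "rz": 0},
    {"dx": 1, "dy": 2.3, "dz": -21.5, "rx": 0, "ry": 0, "rz": 0},
    {"dx": 1, "dy": 2.3, "dz": -21.5, "rx": 0, "ry": 0, "rz": 0},
    {"dx": 1, "dy": 2.3, "dz": -21.5, "rx": 0, "ry": 0, "rz": 0},
    {"dx": 1, "dy": 2.3, "dz": -21.5, "rx": 0, "ry": 0, "rz": 0},
  ],
)

```text
t: 23.35
position: [0.6472, 0.1465, 0.2372]
tcp_rot: [0.183, 0.685, 0.179, -0.683]
wrist_force: [-0.7, -0.2, -0.7]
gripper_width: 0.237
```

```bash
python3 - <<'E'
from h import *
T,p,d,c=wrist('w15'); 
white=(p.min(-1)>140)&(p.max(-1).astype(int)-p.min(-1)<30)&(c[...,2]>.12)&(c[...,2]<.19)
print(np.median(c[white],0))
plan((.648,.147,.174),np.radians(120)); 
E
```

```text
[0.67279394 0.19385616 0.15622294]
d cm [ 6.37 -0.06 -0.15] r deg [-0.4 -0.1 -0.4] rows 1.5 q7 -1.51 t 23.4
```

View pics/w15.png

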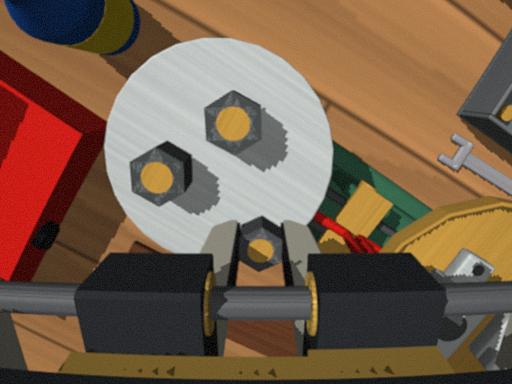

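Emit:
step_arm(
  motion=[
    {"dx": 1, "dy": -0.4, "dz": -1.2, "rx": 0, "ry": 0, "rz": 0},
    {"dx": 3.5, "dy": -0.4, "dz": -1.2, "rx": 0, "ry": 0, "rz": 0},
    {"dx": 5, "dy": -0.4, "dz": -1.2, "rx": 0, "ry": 0, "rz": 0},
    {"dx": 5.7, "dy": -0.4, "dz": -1.2, "rx": 0, "ry": 0, "rz": 0},
    {"dx": 6.1, "dy": -0.4, "dz": -1.2, "rx": 0, "ry": 0, "rz": 0},
    {"dx": 6.3, "dy": -0.4, "dz": -1.2, "rx": 0, "ry": 0, "rz": 0},
    {"dx": 6.3, "dy": -0.4, "dz": -1.2, "rx": 0, "ry": 0, "rz": 0},
  ],
)

```text
t: 23.98
position: [0.6555, 0.1551, 0.1749]
tcp_rot: [0.183, 0.685, 0.178, -0.682]
wrist_force: [-0.4, 0.0, -0.3]
gripper_width: 0.235
```

Emit:
step_arm(
  motion=[
    {"dx": 0, "dy": 0, "dz": 0, "rx": 0, "ry": 0, "rz": 0},
    {"dx": 0, "dy": 0, "dz": 0, "rx": 0, "ry": 0, "rz": 0},
    {"dx": 0, "dy": 0, "dz": 0, "rx": 0, "ry": 0, "rz": 0},
    {"dx": 0, "dy": 0, "dz": 0, "rx": 0, "ry": 0, "rz": 0},
  ],
  gripper=3.2,
)

```text
t: 24.32
position: [0.6557, 0.1551, 0.1755]
tcp_rot: [0.183, 0.685, 0.178, -0.682]
wrist_force: [-0.6, 0.4, -0.3]
gripper_width: 0.34
```

Emit:
step_arm(
  motion=[
    {"dx": -1.5, "dy": 0, "dz": 0, "rx": 0, "ry": 0, "rz": 0},
    {"dx": -3.5, "dy": 0, "dz": 0, "rx": 0, "ry": 0, "rz": 0},
    {"dx": -6, "dy": 0, "dz": 0, "rx": 0, "ry": 0, "rz": 0},
    {"dx": -8, "dy": 0, "dz": 0, "rx": 0, "ry": 0, "rz": 0},
    {"dx": -9, "dy": 0, "dz": 0, "rx": 0, "ry": 0, "rz": 0},
    {"dx": -9, "dy": 0, "dz": 0, "rx": 0, "ry": 0, "rz": 0},
    {"dx": -9, "dy": 0, "dz": 0, "rx": 0, "ry": 0, "rz": 0},
    {"dx": -9, "dy": 0, "dz": 0, "rx": 0, "ry": 0, "rz": 0},
  ],
)

```text
t: 24.98
position: [0.6546, 0.1553, 0.2642]
tcp_rot: [0.183, 0.685, 0.178, -0.683]
wrist_force: [-0.3, 0.0, -0.1]
gripper_width: 0.342
```

```bash
cat > lev.py <<'E'
from h import *
import sys
tag=sys.argv[1]
T,p,d,c=wrist('w'+tag)
pt,dt=eyes.grab_frame('top'); cv2.imwrite(f'pics/t{tag}.png',pt[...,::-1]); ct=cloud('top',dt)
ps,ds=eyes.grab_frame('scene'); cv2.imwrite(f'pics/s{tag}.png',ps[...,::-1]); cs=cloud('scene',ds); crop(ps,220,100,400,260,4,f'pics/s{tag}c.png')
for n,c,p in(('top',ct,pt),('scene',cs,ps),('wrist',c,p)):
    y=(p[...,0].astype(int)-p[...,2]>70)&(p[...,1]>100)&(np.hypot(c[...,0]-.645,c[...,1]+.072)<.09)&(c[...,2]>.12)&(c[...,2]<.18)
    w=(p.min(-1)>140)&(np.hypot(c[...,0]-.659,c[...,1]-.187)<.075)&(c[...,2]>.12)&(c[...,2]<.18); print(n,y.sum(),w.sum(),np.median(c[y],0)[2:],np.median(c[w],0)[2:])
print(status.observe()['t'])
E
python3 lev.py 16
```

```text
top 732 321 [0.14942509] [0.14932092]
scene 533 538 [0.14999119] [0.15017867]
wrist 3745 17654 [0.14918407] [0.14959018]
25.1333
```

View pics/w16.png

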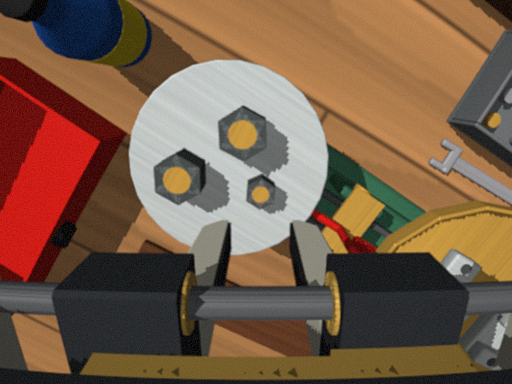

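View pics/s16c.png

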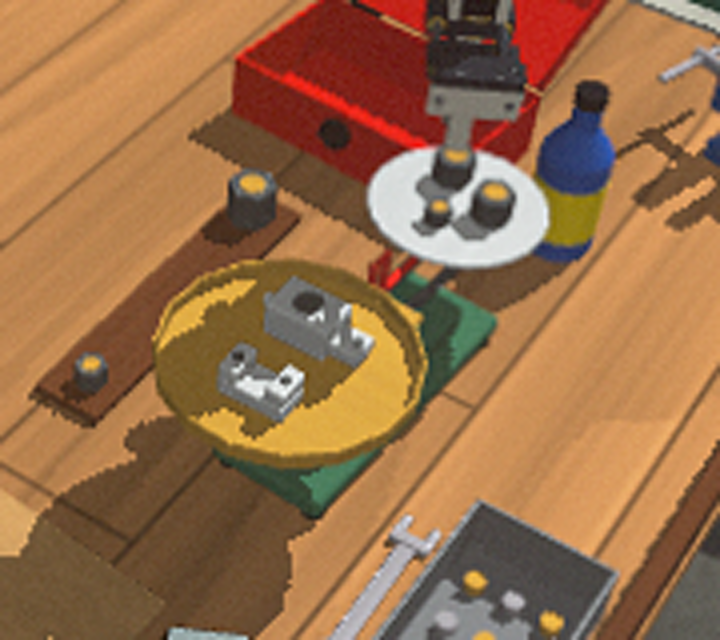

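Level to within a few grams; I'll withdraw the arm and check once more before handing in.

Emit:
step_arm(
  motion=[
    {"dx": -4, "dy": 0, "dz": 4, "rx": 0, "ry": 0, "rz": 0},
    {"dx": -6, "dy": 0, "dz": 8, "rx": 0, "ry": 0, "rz": 0},
    {"dx": -6, "dy": 0, "dz": 12, "rx": 0, "ry": 0, "rz": 0},
    {"dx": -6, "dy": 0, "dz": 15, "rx": 0, "ry": 0, "rz": 0},
    {"dx": -6, "dy": 0, "dz": 18, "rx": 0, "ry": 0, "rz": 0},
    {"dx": -6, "dy": 0, "dz": 18, "rx": 0, "ry": 0, "rz": 0},
    {"dx": -6, "dy": 0, "dz": 18, "rx": 0, "ry": 0, "rz": 0},
    {"dx": -6, "dy": 0, "dz": 18, "rx": 0, "ry": 0, "rz": 0},
  ],
)

```text
t: 25.8
position: [0.4987, 0.0672, 0.324]
tcp_rot: [0.183, 0.685, 0.178, -0.683]
wrist_force: [-0.5, -0.0, 0.7]
gripper_width: 0.344
```

```bash
python3 lev.py 17
```

```text
top 1483 1085 [0.14945388] [0.1500318]
scene 886 537 [0.14985564] [0.15046563]
wrist 13566 3925 [0.14920785] [0.14978656]
25.95
```

View pics/t17.png

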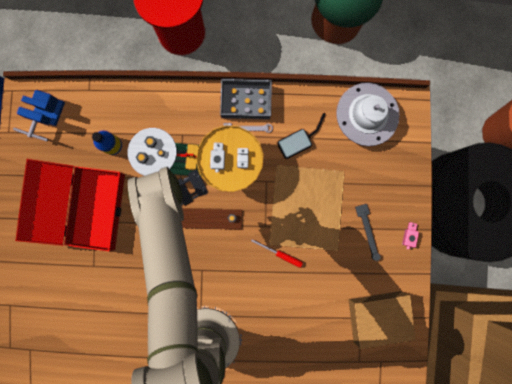

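View pics/s17.png

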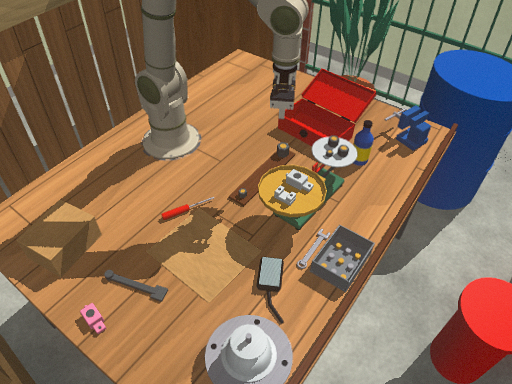

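```bash
python3 -c "
from cell import hand_in; print(hand_in())"
```

```text
the job is handed in; nothing more can be done
None
```

The castings are weighed and the job is handed in. The two castings on the card, the brake caliper body and the handlebar clamp, balance against 200 + 200 + 50 g, so they weigh about 450 g together.

- **Steel bits:** I saw none on either pan, so there was nothing to clear into the toolbox.
- **Level:** with both 200 g weights on the plate, the beam read about 52 g short. After adding the 50 g, all three cameras put the pan floors within 0.6 mm of each other. That is about 0.002 rad, or 2 g, against a limit of 0.02 rad.
- **Last look:** both castings lay flat in the goods pan and three weights stood on the plate. The 500 g and 100 g weights stayed on the board, the arm was clear, and the bystanders looked unmoved.
- **Checks:** none failed. A rough circle fit put the plate centre about 1 cm off my first estimate, so I set the second 200 g weight and the 50 g further in to be safe. The run took 26 s of the 210 s allowed.

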